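# Lock the bayonet cap over the jade pen's well

## Robot

A 6-joint arm with a two-finger parallel gripper is mounted at the origin on the work surface. World frame = base frame: x ahead of the robot, y to its left, z up, the work surface at z = 0. Lengths are in mm, angles in rad, forces in N, time in s.
With the tool pointing down it reaches from about 275 to 1000 mm from the base axis. Payload 8.4 kg.
Tool frame: the origin (TCP) lies midway between the tips of the shut fingers; the grasp point (between the pads) lies 19 mm behind it; z points along the fingers, y is the line along which they close (so a half turn about z gives the same grasp; the last joint's range is limited). The gripper opens to 85 mm and grips with 20 to 120 N. Pads are 22 mm wide; open, the fingers measure 114 mm over their backs; the gripper's body (76 mm by 85 mm) begins 54 mm behind the grasp point. The pads swing forward as they close: fully open they stand 13 mm farther back than shut.
Start: joints at [1.296, 0.353, 1.633, -0, 1.155, -0.002], TCP at [168.391, 601.89, 201.081] pointing down, gripper open.
Joint ranges: [-2.63, 2.63], [-0.92, 2.1], [0.06, 2.66], [-1.3, 4.44], [0, 2.69], [-3.02, 3.02]. Speed limits (rad/s): [2.22, 2.22, 2.79, 3.14, 3.14, 3.14].

## Interface

Orientations are given as [roll, pitch, yaw] about the fixed x, y, z axes, in that order (R = Rz(yaw) Ry(pitch) Rx(roll)).
In Python, from rig import r gives the robot as it stands.
- The arm moves only by the tool servo_tool, never from a script. Its argument "deltas" is a list of rows, each an object of numbers: "x", "y", "z": the shift along the world's x, y, z in mm; "rx", "ry", "rz": the turn, a rotation vector about the world's x, y, z in rad; "gripper": the gripper's target within -1 to 1 (fully open at 1, half-way at 0, shut at -1). A call has 1 to 10 rows; each row is the pose to reach, as a shift and turn from the pose commanded when the call began; what a row does not reach only later rows make up. A row lasts 1/10 s, in which the tool goes at most 50 mm and 8.59 degrees, less where a joint would pass 70% of its speed; a pose out of reach is approached as far as the arm can. A call with a gripper value outside its range is refused whole. The fingers move at their own pace and stop on an object; "newtons" is the grip in N (left out, the last holds). Time passes only in rows, so rows that repeat a pose let the fingers close. It gives the time, the measured TCP pose, the force, the opening and the grip force at its end, in the units of the state.
- r.sense(): the state, without advancing time (a new reading comes with each control period).
- r.grab_frame(name): name is "scene" or "top" or "wrist"; returns the picture (384x512x3 uint8, blue, green, red); there is no depth.
- r.camera_params(name): a dict with "mtx" (3x3 intrinsics, pixels), "D" ([k1, k2, p1, p2, k3] as OpenCV has them; the pictures are not rectified), "eye" and "orientation" of the camera in the world. Camera axes: x right, y down, z forward; pixel columns grow to the right and rows downward; lengths in mm; the calibration is good to about 2 mm. A picture is of the moment at which its call begins: read the wrist's pose just before it. camera_params takes no time and is no camera call; for the wrist camera it gives the pose at the moment of the call.
- r.sign_off(): hands the job in; it is judged then, once.
Trained networks look in the newest picture that a camera, given by its name, has taken for a name from the list of things; names that differ only in an ending like _2 or _b are one class to them, and where a whole thing is asked for, a point or a joint stands for the part that bears it (a point fixed in the world has none). Each returns a list of dicts, best first, with "conf" (0 to 1); they miss things now and then, are a little off and sometimes report something else, mostly with a low value. They report only what shows in the picture. A call takes as long as a camera call.
- r.recognise(name, camera): "box" ([left, top, width, height] in pixels, round what is visible of it).
The state is a dict: "clock": time; "qpos": joint angles; "qvel": joint speeds; "joint_efforts": joint torques, N m; "eef_pos": TCP position; "tcp_rot": TCP orientation; "contact_force": force on the tool from outside, world axes, zero at the start; "wrist_torque": the same for the moment, N m; "opening": opening from 0.0 (shut) to 1.0 (fully open); "grasp_force": force on a finger pad.
Only numpy, scipy, OpenCV 4.12 (cv2) and the standard library are available. Lean on these libraries where they do the work, as an engineer would, in place of code of your own. Each camera call takes 0.05 s, during which the arm holds its last target. There are 200 camera calls.

## Task

Take the bayonet cap out of its cup in the cork-lined tray and fit it to the well of the steel setting block that has the jade pen lying in the rest next to it: lugs down through the entry slots, pushed fully home against the spring, then twisted a quarter turn clockwise (seen from above) to the stop. Finish while still gripping the cap and pressing it fully home, its brass shoulder flat on the block: do not let go. Do not press the other well's spring, and leave the two pens, the bronze paperweight and the ink jar where they are.

Things in the scene. Friction and masses are not known exactly. Their poses are not given: they have to be found in the camera images.
- cap_center (a point): Loose bayonet cap, upright, 73 mm tall, about 150 g: centre of its black grip bar (44 mm along the cap's x, 14 mm thick along y, 46 mm tall; grip it across the 14 mm from above). z up. Under the bar a brass shoulder disc, diameter 50, 5 mm thick, its underside 28 mm below this point. The cap looks the same after a half turn and starts turned any way.
- cap_nose (a point): Tip of the cap's steel nose, 50 mm below cap_center, 22 mm below the shoulder's underside; same axes. The stem under the shoulder has diameter 22 mm and carries two opposite lugs along the cap's x: 36 mm tip to tip, 8 mm wide, 7 mm tall, their top 10 mm below the shoulder's underside.
- cup_rim (a point): Centre of the rim, 32 mm above the bench, of the fixed dark wooden cup in which the cap hangs by its shoulder at the start: outer diameter 64 mm, bore 41 mm. It stands in the fixed cork-lined aluminium tray, 130 x 150 mm, 18 mm high.
- block: Fixed steel block, origin under it on the bench, midway between wells a and b. x points away from the robot to the pen rests, y from well b to well a, z up. In a well the cap (shoulder less than 4 mm above the top, lugs under the flange) turns clockwise from above, from lugs along y to lugs along x, to a stop at 90 to 95 degrees; it cannot turn the other way.
- well_a (a point): Bayonet well at y = +75 mm of the block: centre of its keyhole mouth in the flat top, 48 mm above the bench, of a 56 mm square tower; axes as the block. Two entry slots for the lugs lie along y (41 mm long in all, 12.4 mm wide), with a 25 mm square hole for the stem in their middle. The flange is 6 mm thick. Fully home, the shoulder lies flat on the top: cap_center 28 mm above the mouth.
- well_b (a point): The same well at y = -75 mm of the block, alike in all respects. In both wells the nose meets a sprung brass follower 10 mm below the mouth. It pushes up with 4 N there, 0.6 N more per mm, about 11 N at home; a locked cap no longer pressed springs up 4 mm and is then not home.
- rest_a (a point): Centre of the wooden pen rest of well_a: 70 mm from the well's centre along the block's +x, where a pen lies along y. Point 24.5 mm above the bench. Same axes as the wells.
- rest_b (a point): Centre of the pen rest of well_b, likewise.
- follower_a (a joint): How far the sprung brass follower in well_a is pushed down, m: 0 free, about 0.012 with the cap fully home, 0.008 with the cap locked but not pressed.
- follower_b (a joint): The same for well_b.
- pen_jade_center (a point): Centre of the jade green celluloid pen, loose, 124 mm long along its y, 13 mm in diameter, lying in one of the two rests (either one): it marks the well to use.
- pen_coral_center (a point): Centre of the coral red pen, same size, lying in the other rest: its well is not to be used.
- paperweight_center (a point): Squat bronze paperweight, loose, diameter 62 mm, 40 mm high, point half-way up. Leave alone.
- ink_center (a point): Squat ink jar with a black lid, loose, diameter 52 mm, 55 mm high, point half-way up. Leave alone.

How it is judged (in metres and radians):
On the way:
1. the cap is pushed down into the jade pen's well with its lugs in the entry slots (((horizontal distance between pen_jade_center and rest_a below 0.03 m and horizontal distance between cap_center and well_a below 0.004 m and value of joint follower_a above 0.007 m and angle between the x axis of cap_center and the y axis of well_a, either way round below 0.3 rad) or (horizontal distance between pen_jade_center and rest_b below 0.03 m and horizontal distance between cap_center and well_b below 0.004 m and value of joint follower_b above 0.007 m and angle between the x axis of cap_center and the y axis of well_b, either way round below 0.3 rad))), for 0.1 s.
At the end, for the whole second after the job is handed in: The cap sits in the jade pen's well within 4 mm of its centre, upright within 0.08 rad, turned so that its lugs lie across the slots (within 0.3 rad), pressed so far down that the well's follower is more than 9.8 mm down (home is 12 mm, locked but unpressed 8 mm), and the fingers still hold it (((horizontal distance between pen_jade_center and rest_a below 0.03 m and horizontal distance between cap_center and well_a below 0.004 m and value of joint follower_a above 0.0098 m and angle between the x axis of cap_center and the x axis of well_a, either way round below 0.3 rad and angle between cap_center's own z axis and vertical below 0.08 rad and contact force between the fingers and cap above 2 N) or (horizontal distance between pen_jade_center and rest_b below 0.03 m and horizontal distance between cap_center and well_b below 0.004 m and value of joint follower_b above 0.0098 m and angle between the x axis of cap_center and the x axis of well_b, either way round below 0.3 rad and angle between cap_center's own z axis and vertical below 0.08 rad and contact force between the fingers and cap above 2 N))); the arm keeps its last pose, push and grip.
It fails at once if the spring of the coral pen's well is pressed (more than 4 mm) ((horizontal distance between pen_coral_center and rest_a below 0.03 m and value of joint follower_a above 0.004 m) or (horizontal distance between pen_coral_center and rest_b below 0.03 m and value of joint follower_b above 0.004 m)).
It fails at once if a pen is moved from its rest (more than 15 mm) (distance of any of pen_jade_center, pen_coral_center from where it was at the start of the episode above 0.015 m).
It fails at once if the paperweight or the ink jar is moved (more than 20 mm) (distance of any of paperweight_center, ink_center from where it was at the start of the episode above 0.02 m).
It also fails if it takes over 43 s, if anything falls off the work surface, if the arm or the gripper's body presses on something with over 40 N, if the wrist force passes 120 N, or if a joint passes its speed limit or range.

## Working session

There is one attempt and no reset: what is moved stays moved. The work goes in short steps, Python scripts to look and compute and a tool call to move; the robot and the scene stay as the last step left them, time stands still between calls to the robot, and variables do not carry over. Pictures are saved under pics/ and viewed, at most 10 in all, crops included, and the job is handed in when it is done.

Besides the shell and the picture viewer there is one more tool, called after "Request:" as name([rows], argument=value, ...), one row to a line, values as JSON. servo_tool: Moves the arm, as the interface text tells. Its arguments: {"type":"object","properties":{"deltas":{"type":"array","items":{"type":"object","properties":{"x":{"type":"number"},"y":{"type":"number"},"z":{"type":"number"},"rx":{"type":"number"},"ry":{"type":"number"},"rz":{"type":"number"},"gripper":{"type":"number"}}}},"newtons":{"type":"number"}},"required":["deltas"]}

```bash
ls; mkdir -p pics; cat > h.py <<'E'
import cv2, numpy as np
from rig import r
from scipy.spatial.transform import Rotation as R
def cam(n):
    p=r.camera_params(n); o=np.array(p["orientation"],float)
    M=o if o.shape==(3,3) else R.from_euler('xyz',o).as_matrix()
    return np.array(p["mtx"],float),np.array(p["D"],float),np.array(p["eye"],float),M
def ray(c,uv):
    K,D,e,M=c
    q=cv2.undistortPoints(np.array([[uv]],float),K,D)[0,0]
    d=M@np.array([q[0],q[1],1]); return e,d/np.linalg.norm(d)
def atz(c,uv,z):
    e,d=ray(c,uv); return e+d*(z-e[2])/d[2]
def tri(rs):
    A=sum(np.eye(3)-np.outer(d,d) for e,d in rs); b=sum((np.eye(3)-np.outer(d,d))@e for e,d in rs)
    return np.linalg.solve(A,b)
def proj(c,P):
    K,D,e,M=c
    return cv2.projectPoints(np.array(P,float).reshape(-1,1,3),cv2.Rodrigues(M.T)[0],-M.T@e,K,D)[0].reshape(-1,2)
E
python3 - <<'E'
from h import *
for n in ["top","scene"]:
    im=r.grab_frame(n); cv2.imwrite(f"pics/{n}0.png",im); p=r.camera_params(n); print(n,p["eye"],p["orientation"])
    for k in ["cap_center","cup_rim","well_a","pen_jade_center","pen_coral_center","paperweight_center","ink_center"]:
        try: print(k,[(x["box"],round(x["conf"],2)) for x in r.recognise(k,n)][:3])
        except Exception as ex: print(k,ex)
s=r.sense();print(s)
E
```

```text
pics
top [574.23073442 -39.53242993 842.18380516] [-3.10860086 -0.00500108 -1.5942385 ]
cap_center [([367.7, 229.3, 19.5, 16.4], 0.68)]
cup_rim [([345.2, 194.5, 73.9, 75.3], 0.83)]
well_a [([107.6, 155.1, 127.8, 62.6], 0.6)]
pen_jade_center [([176.9, 162.7, 54.7, 5.4], 0.86), ([111.2, 156.6, 126.1, 64.0], 0.49)]
pen_coral_center [([111.2, 162.1, 55.0, 3.0], 0.59)]
paperweight_center [([286.1, 108.9, 25.7, 26.8], 0.97), ([110.3, 155.5, 124.3, 62.4], 0.38)]
ink_center [([359.5, 113.3, 27.1, 25.0], 0.6)]
scene [1197.20586439 -159.57683138  594.99227229] [-2.31830707 -0.01598021  1.4140026 ]
cap_center [([106.4, 152.0, 25.3, 31.0], 0.63)]
cup_rim [([69.7, 159.4, 76.6, 57.6], 0.63)]
well_a [([269.3, 173.8, 150.1, 63.9], 0.72)]
pen_jade_center [([284.6, 215.1, 61.0, 4.1], 0.72)]
pen_coral_center [([356.6, 202.6, 60.7, 16.4], 0.79)]
paperweight_center [([181.8, 261.9, 33.0, 30.1], 0.8)]
ink_center [([78.7, 256.0, 40.9, 41.0], 0.83)]
{'clock': 0.8, 'qpos': array([ 1.29563115e+00,  3.52985082e-01,  1.63337125e+00,  8.06729411e-06,
        1.15520742e+00, -2.41927021e-03]), 'qvel': array([ 0.00024106, -0.00013812, -0.00025449, -0.00136633,  0.00115001,
       -0.00015862]), 'joint_efforts': array([-8.85081063e-04, -6.05098629e+01, -3.42439449e+01, -6.39169230e-05,
        1.01298290e-03,  7.93362824e-05]), 'eef_pos': array([168.37456438, 601.91227403, 201.10261571]), 'tcp_rot': array([ 3.14156373e+00, -7.31074785e-06,  2.86884349e+00]), 'contact_force': array([ 0.36964014,  0.02717313, -0.1052551 ]), 'wrist_torque': array([0.02394093, 0.01552183, 0.01988815]), 'grasp_force': 0.0, 'opening': 1.0025643811054186}
```

View pics/top0.png

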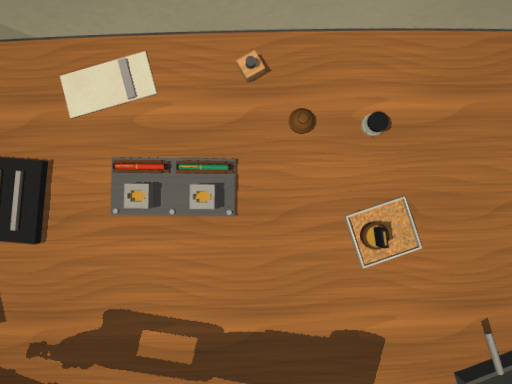

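View pics/scene0.png

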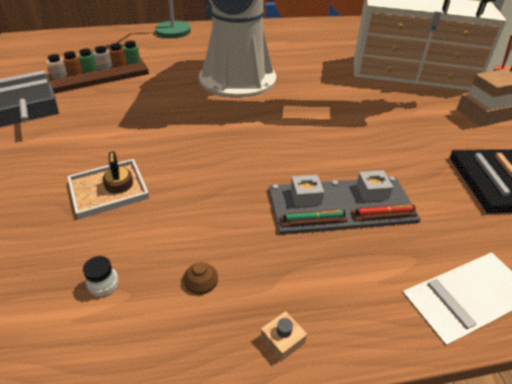

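```bash
python3 - <<'E'
from h import *
t=cam("top");s=cam("scene")
c=lambda b:(b[0]+b[2]/2,b[1]+b[3]/2)
T={"cap":[367.7,229.3,19.5,16.4],"cuptray":[345.2,194.5,73.9,75.3],"block":[107.6,155.1,127.8,62.6],"jade":[176.9,162.7,54.7,5.4],"coral":[111.2,162.1,55,3],"pw":[286.1,108.9,25.7,26.8],"ink":[359.5,113.3,27.1,25]}
S={"cap":[106.4,152,25.3,31],"jade":[284.6,215.1,61,4.1],"coral":[356.6,202.6,60.7,16.4],"pw":[181.8,261.9,33,30.1],"ink":[78.7,256,40.9,41]}
for k in T:
    print(k,[atz(t,c(T[k]),z).round(0)[:2] for z in (0,48,82)], tri([ray(t,c(T[k])),ray(s,c(S[k]))]).round(1) if k in S else "")
E
```

```text
cap [array([ 481., -350.]), array([ 486., -332.]), array([ 490., -320.])] [ 486.7 -327.2   52.5]
cuptray [array([ 493., -362.]), array([ 498., -343.]), array([ 501., -330.])] 
block [array([616., 145.]), array([613., 134.]), array([612., 127.])] 
jade [array([665.,  65.]), array([659.,  59.]), array([656.,  55.])] [663.1  64.5  20.9]
coral [array([673., 224.]), array([667., 209.]), array([663., 198.])] [670.3 216.7  24.5]
pw [array([ 765., -167.]), array([ 754., -160.]), array([ 746., -155.])] [ 763.4 -170.3    3.7]
ink [array([ 753., -349.]), array([ 743., -331.]), array([ 735., -319.])] [ 748.9 -343.8   18.1]
```

Request:
servo_tool([
  {"x":15,"y":-40,"z":20,"rz":-0.1},
  {"x":150,"y":-440,"z":70,"rz":-0.9},
  {"x":150,"y":-440,"z":70,"rz":-0.9},
  {"x":150,"y":-440,"z":70,"rz":-0.9},
  {"x":150,"y":-440,"z":70,"rz":-0.9},
  {"x":150,"y":-440,"z":70,"rz":-0.9},
  {"x":150,"y":-440,"z":70,"rz":-0.9},
  {"x":150,"y":-440,"z":70,"rz":-0.9},
  {"x":150,"y":-440,"z":70,"rz":-0.9},
  {"x":150,"y":-440,"z":70,"rz":-0.9},
])

```text
invalid input
```

Request:
servo_tool([
  {"x":150,"y":-450,"z":0,"rz":-0.9},
  {"x":150,"y":-450,"z":0,"rz":-0.9},
  {"x":150,"y":-450,"z":0,"rz":-0.9},
  {"x":150,"y":-450,"z":0,"rz":-0.9},
  {"x":150,"y":-450,"z":0,"rz":-0.9},
  {"x":150,"y":-450,"z":0,"rz":-0.9},
  {"x":150,"y":-450,"z":0,"rz":-0.9},
  {"x":150,"y":-450,"z":0,"rz":-0.9},
  {"x":150,"y":-450,"z":0,"rz":-0.9},
  {"x":150,"y":-450,"z":0,"rz":-0.9},
])

```text
invalid input
```

```bash
python3 - <<'E'
from h import *
s=r.sense();print(s["clock"],s["eef_pos"],s["tcp_rot"],s["qpos"])
c=cam("wrist");im=r.grab_frame("wrist");cv2.imwrite("pics/w1.png",im)
np.savez("w1.npz",K=c[0],D=c[1],e=c[2],M=c[3])
print(c[2],c[3][:,2],proj(c,[[487,-330,72]]))
E
```

```text
0.8 [168.37456438 601.91227403 201.10261571] [ 3.14156373e+00 -7.31074785e-06  2.86884349e+00] [ 1.29563115e+00  3.52985082e-01  1.63337125e+00  8.06729411e-06
  1.15520742e+00 -2.41927021e-03]
[ 97.18310774 621.90881128 373.92341247] [ 0.28026794 -0.0784411  -0.95671149] [[-330.58427877  565.69072411]]
```

View pics/w1.png

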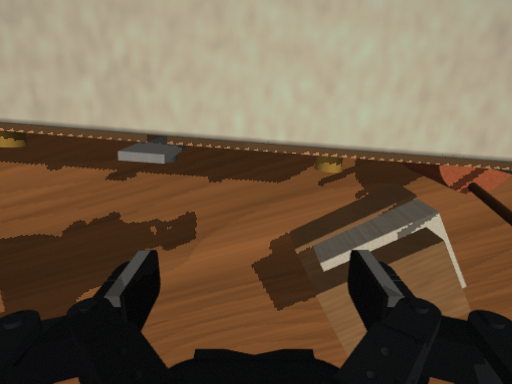

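Request:
servo_tool([
  {"x":15,"y":-40,"z":20,"rx":0,"ry":0,"rz":-0.1,"gripper":1},
  {"x":30,"y":-90,"z":40,"rx":0,"ry":0,"rz":-0.2,"gripper":1},
  {"x":150,"y":-440,"z":70,"rx":0,"ry":0,"rz":-0.9,"gripper":1},
  {"x":150,"y":-440,"z":70,"rx":0,"ry":0,"rz":-0.9,"gripper":1},
  {"x":150,"y":-440,"z":70,"rx":0,"ry":0,"rz":-0.9,"gripper":1},
  {"x":150,"y":-440,"z":70,"rx":0,"ry":0,"rz":-0.9,"gripper":1},
  {"x":150,"y":-440,"z":70,"rx":0,"ry":0,"rz":-0.9,"gripper":1},
  {"x":150,"y":-440,"z":70,"rx":0,"ry":0,"rz":-0.9,"gripper":1},
  {"x":150,"y":-440,"z":70,"rx":0,"ry":0,"rz":-0.9,"gripper":1},
  {"x":150,"y":-440,"z":70,"rx":0,"ry":0,"rz":-0.9,"gripper":1},
])

```text
clock: 1.85
eef_pos: [318.8, 159.1, 271.7]
tcp_rot: [3.14, 0.001, 1.967]
contact_force: [1.1, -0.5, -0.5]
opening: 1.001
grasp_force: 0.0
```

Request:
servo_tool([
  {"x":180,"y":-460,"z":0,"rx":0,"ry":0,"rz":-0.9,"gripper":1},
  {"x":180,"y":-460,"z":0,"rx":0,"ry":0,"rz":-0.9,"gripper":1},
  {"x":180,"y":-460,"z":0,"rx":0,"ry":0,"rz":-0.9,"gripper":1},
  {"x":180,"y":-460,"z":0,"rx":0,"ry":0,"rz":-0.9,"gripper":1},
  {"x":180,"y":-460,"z":0,"rx":0,"ry":0,"rz":-0.9,"gripper":1},
  {"x":180,"y":-460,"z":0,"rx":0,"ry":0,"rz":-0.9,"gripper":1},
  {"x":180,"y":-460,"z":0,"rx":0,"ry":0,"rz":-0.9,"gripper":1},
  {"x":180,"y":-460,"z":0,"rx":0,"ry":0,"rz":-0.9,"gripper":1},
  {"x":180,"y":-460,"z":0,"rx":0,"ry":0,"rz":-0.9,"gripper":1},
  {"x":180,"y":-460,"z":0,"rx":0,"ry":0,"rz":-0.9,"gripper":1},
])

```text
clock: 2.85
eef_pos: [498.9, -300.7, 271.0]
tcp_rot: [3.141, 0.0, 1.068]
contact_force: [0.7, 1.3, 0.0]
opening: 0.998
grasp_force: 0.0
```

```bash
python3 - <<'E'
from h import *
s=r.sense();print(s["clock"],s["eef_pos"],s["tcp_rot"],s["qpos"].round(3))
c=cam("wrist");im=r.grab_frame("wrist");cv2.imwrite("pics/w2.png",im)
np.savez("w2.npz",K=c[0],D=c[1],e=c[2],M=c[3])
print(c[2],c[3][:,2],proj(c,[[487,-330,72]]))
for k in ["cap_center","cup_rim"]: print(k,[(x["box"],x["conf"]) for x in r.recognise(k,"wrist")])
E
```

```text
2.85 [ 498.8595655  -300.7347934   271.03650843] [3.14112977e+00 8.02567882e-05 1.06799310e+00] [-0.545  0.227  1.647 -0.     1.267 -0.042]
[ 534.29233368 -235.84021459  443.85845304] [-0.13805762 -0.25466943 -0.95712255] [[256.26697819 188.30789303]]
cap_center [([239.6, 160.6, 36.4, 47.2], 0.68)]
cup_rim [([200.1, 116.8, 144.3, 139.5], 0.56)]
```

View pics/w2.png

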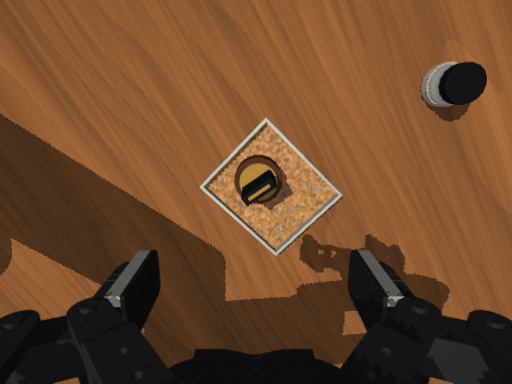

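```bash
python3 - <<'E'
from h import *
im=cv2.imread("pics/w2.png")[140:220,210:310]
cv2.imwrite("pics/w2c.png",cv2.resize(cv2.convertScaleAbs(im,alpha=1.6,beta=10),None,fx=7,fy=7,interpolation=cv2.INTER_CUBIC))
E
```

```text
(no output)
```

View pics/w2c.png

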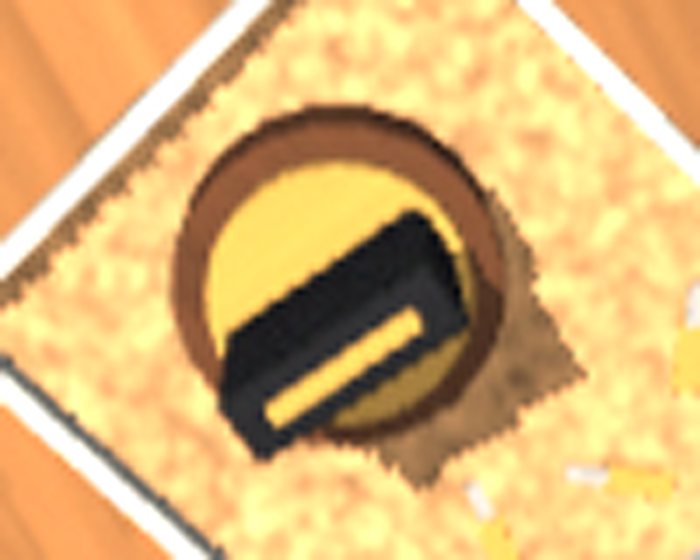

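```bash
cat >> h.py <<'E'
def load(n):
    f=np.load(n+".npz"); return cv2.imread(f"pics/{n}.png"),(f["K"],f["D"],f["e"],f["M"])
def snap(n):
    s=r.sense();c=cam("wrist");im=r.grab_frame("wrist");cv2.imwrite(f"pics/{n}.png",im)
    np.savez(n+".npz",K=c[0],D=c[1],e=c[2],M=c[3]); return s,im,c
def stripe(im,near,rad=40,amin=25,amax=900):
    "bar's brass inlay: bright island in the black bar"
    g=im.max(axis=2); x0,y0=[int(v-rad) for v in near]; sub=g[max(y0,0):y0+2*rad,max(x0,0):x0+2*rad]
    n,l,st,ce=cv2.connectedComponentsWithStats((sub>85).astype(np.uint8),connectivity=4)
    out=[]
    for i in range(1,n):
        x,y,w,h,a=st[i]
        if amin<a<amax and x>0 and y>0 and x+w<sub.shape[1] and y+h<sub.shape[0]:
            p=np.argwhere(l==i)[:,::-1].astype(np.float32)+[max(x0,0),max(y0,0)]
            rc=cv2.minAreaRect(p.astype(np.float32)); b=cv2.boxPoints(rc)
            m=p.mean(0); v=np.linalg.svd(p-m,full_matrices=False)[2][0]
            out.append((a,m,v,sorted(rc[1])))
    return out
E
python3 - <<'E'
from h import *
im,c=load("w2")
for a,m,v,s in stripe(im,(259,190)):
    q=[atz(c,m+v*k,83) for k in(-10,0,10)]; d=q[2]-q[0]
    print(a,m,s,q[1].round(1),"bar dir",np.arctan2(d[1],d[0])%np.pi)
b=atz(c,(210+335/7,140+270/7),32);print("cup rim approx",b)
E
```

```text
102 [258.43137255 192.28431373] [3.8829007148742676, 25.23885726928711] [ 488.3 -332.7   83. ] bar dir 0.11561200392581528
52 [267.53846154 194.86538462] [3.3282015323638916, 18.859806060791016] [ 496.1 -340.6   83. ] bar dir 0.11601708604219763
cup rim approx [ 490.1416067  -329.44027444   32.        ]
```

Request:
servo_tool([
  {"x":-10,"y":-32,"z":-40,"rx":0,"ry":0,"rz":-0.14,"gripper":1},
  {"x":-10,"y":-32,"z":-70,"rx":0,"ry":0,"rz":-0.28,"gripper":1},
  {"x":-10,"y":-32,"z":-100,"rx":0,"ry":0,"rz":-0.42,"gripper":1},
  {"x":-10,"y":-32,"z":-100,"rx":0,"ry":0,"rz":-0.56,"gripper":1},
  {"x":-10,"y":-32,"z":-100,"rx":0,"ry":0,"rz":-0.7,"gripper":1},
  {"x":-10,"y":-32,"z":-100,"rx":0,"ry":0,"rz":-0.84,"gripper":1},
  {"x":-10,"y":-32,"z":-100,"rx":0,"ry":0,"rz":-0.952,"gripper":1},
  {"x":-10,"y":-32,"z":-100,"rx":0,"ry":0,"rz":-0.952,"gripper":1},
  {"x":-10,"y":-32,"z":-100,"rx":0,"ry":0,"rz":-0.952,"gripper":1},
])

```text
clock: 3.9
eef_pos: [488.3, -329.3, 171.3]
tcp_rot: [-3.142, -0.0, 0.121]
contact_force: [0.0, 0.0, -0.1]
opening: 0.997
grasp_force: 0.0
```

```bash
python3 - <<'E'
from h import *
s,im,c=snap("w3");print(s["clock"],s["eef_pos"],s["tcp_rot"],s["qpos"].round(3))
im2,c2=load("w2")
m2=stripe(im2,(259,190))[0][1]
near=proj(c,[[488,-332,83]])[0];print(near)
for a,m,v,z in stripe(im,near,60,40,2000):
    q=[atz(c,m+v*k,83) for k in(-10,0,10)]; d=q[2]-q[0]
    print(a,m,z,q[1].round(1),"dir",(np.arctan2(d[1],d[0])+1)%np.pi-1, "tri",tri([ray(c,m),ray(c2,m2)]).round(1))
x,y=near.astype(int);cv2.imwrite("pics/w3c.png",cv2.resize(im[max(y-90,0):y+90,max(x-110,0):x+110],None,fx=3,fy=3))
E
```

```text
3.9 [ 488.28924695 -329.30901069  171.34511747] [-3.14151338e+00 -7.78101436e-05  1.20790785e-01] [-0.596  0.327  1.742  0.     1.072  0.854]
[256.63508659 189.15836884]
173 [257. 189.] [4.0, 34.0] [ 488.2 -332.3   83. ] dir 0.12025270896473517 tri [ 488.5 -332.3   84.4]
```

View pics/w3c.png

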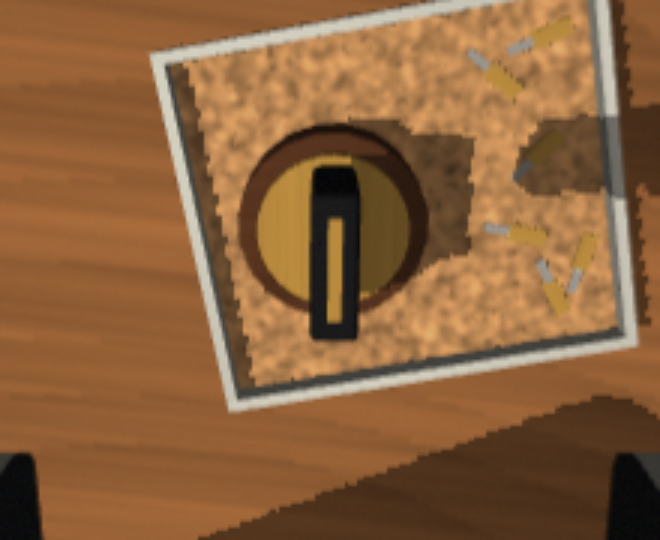

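Request:
servo_tool([
  {"x":0,"y":-2,"z":-45,"rx":0,"ry":0,"rz":0.003,"gripper":1},
  {"x":0,"y":-2,"z":-90,"rx":0,"ry":0,"rz":0.003,"gripper":1},
  {"x":0,"y":-2,"z":-115,"rx":0,"ry":0,"rz":0.003,"gripper":1},
  {"x":0,"y":-2,"z":-125,"rx":0,"ry":0,"rz":0.003,"gripper":1},
  {"x":0,"y":-2,"z":-125,"rx":0,"ry":0,"rz":0.003,"gripper":0},
  {"x":0,"y":-2,"z":-125,"rx":0,"ry":0,"rz":0.003,"gripper":-1},
  {"x":0,"y":-2,"z":-125,"rx":0,"ry":0,"rz":0.003,"gripper":-1},
  {"x":0,"y":-2,"z":-125,"rx":0,"ry":0,"rz":0.003,"gripper":-1},
  {"x":0,"y":-2,"z":-125,"rx":0,"ry":0,"rz":0.003,"gripper":-1},
  {"x":0,"y":-2,"z":-125,"rx":0,"ry":0,"rz":0.003,"gripper":-1},
], newtons=80)

```text
clock: 4.95
eef_pos: [489.0, -332.4, 47.4]
tcp_rot: [3.141, -0.001, 0.12]
contact_force: [-1.2, 1.3, 8.2]
opening: 0.125
grasp_force: 78.3
```

Request:
servo_tool([
  {"x":0,"y":0,"z":0,"rx":0,"ry":0,"rz":0,"gripper":-1},
  {"x":0,"y":0,"z":0,"rx":0,"ry":0,"rz":0,"gripper":-1},
  {"x":0,"y":0,"z":0,"rx":0,"ry":0,"rz":0,"gripper":-1},
  {"x":0,"y":0,"z":0,"rx":0,"ry":0,"rz":0,"gripper":-1},
])

```text
clock: 5.35
eef_pos: [488.9, -332.4, 47.4]
tcp_rot: [3.141, -0.001, 0.12]
contact_force: [-1.5, 0.8, 8.5]
opening: 0.123
grasp_force: 78.3
```

Request:
servo_tool([
  {"x":0,"y":0,"z":20,"rx":0,"ry":0,"rz":0,"gripper":-1},
  {"x":0,"y":0,"z":60,"rx":0,"ry":0,"rz":0,"gripper":-1},
  {"x":0,"y":5,"z":100,"rx":0,"ry":0,"rz":0.1,"gripper":-1},
  {"x":10,"y":35,"z":135,"rx":0,"ry":0,"rz":0.22,"gripper":-1},
  {"x":20,"y":75,"z":153,"rx":0,"ry":0,"rz":0.36,"gripper":-1},
  {"x":35,"y":120,"z":153,"rx":0,"ry":0,"rz":0.5,"gripper":-1},
  {"x":50,"y":165,"z":153,"rx":0,"ry":0,"rz":0.64,"gripper":-1},
  {"x":65,"y":210,"z":153,"rx":0,"ry":0,"rz":0.78,"gripper":-1},
  {"x":80,"y":255,"z":153,"rx":0,"ry":0,"rz":0.92,"gripper":-1},
  {"x":90,"y":300,"z":153,"rx":0,"ry":0,"rz":1.06,"gripper":-1},
])

```text
clock: 6.35
eef_pos: [578.9, -30.2, 199.4]
tcp_rot: [3.141, -0.0, 1.186]
contact_force: [1.3, -0.5, -1.6]
opening: 0.125
grasp_force: 78.9
```

Request:
servo_tool([
  {"x":10,"y":25,"z":0,"rx":0,"ry":0,"rz":0.14,"gripper":-1},
  {"x":10,"y":42,"z":0,"rx":0,"ry":0,"rz":0.28,"gripper":-1},
  {"x":10,"y":42,"z":0,"rx":0,"ry":0,"rz":0.345,"gripper":-1},
  {"x":10,"y":42,"z":0,"rx":0,"ry":0,"rz":0.345,"gripper":-1},
  {"x":10,"y":42,"z":0,"rx":0,"ry":0,"rz":0.345,"gripper":-1},
])

```text
clock: 6.85
eef_pos: [588.2, 9.8, 199.2]
tcp_rot: [-3.142, 0.0, 1.523]
contact_force: [0.3, -1.3, -3.2]
opening: 0.123
grasp_force: 78.9
```

```bash
python3 - <<'E'
from h import *
s,im,c=snap("w4");print(s["clock"],s["eef_pos"],s["tcp_rot"],s["qpos"].round(3),s["contact_force"],s["grasp_force"])
print(proj(c,[[593,68,48],[600,216,48]]))
E
```

```text
6.85 [588.22875629   9.7625696  199.17938148] [-3.14158025e+00  1.10029195e-04  1.52265939e+00] [ 0.014  0.298  1.716 -0.     1.127  0.062] [ 0.34413893 -1.3087177  -3.16244512] 78.87392163276672
[[255.27724863 113.01710399]
 [255.45158203 -70.20919036]]
```

View pics/w4.png

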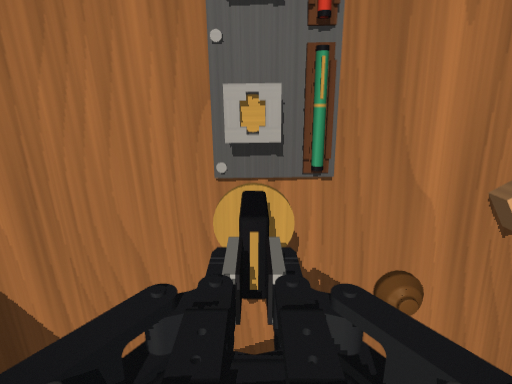

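```bash
cat >> h.py <<'E'
def tower(im,c,near,z=48.,save=None,rad=50):
    hsv=cv2.cvtColor(im,cv2.COLOR_BGR2HSV); x0,y0=[max(int(v-rad),0) for v in near]
    m=((hsv[...,1]<40)&(hsv[...,2]>125)).astype(np.uint8); mm=np.zeros_like(m); mm[y0:y0+2*rad,x0:x0+2*rad]=m[y0:y0+2*rad,x0:x0+2*rad]
    n,l,st,ce=cv2.connectedComponentsWithStats(mm); i=1+np.argmax(st[1:,4])
    cs,h=cv2.findContours((l==i).astype(np.uint8),cv2.RETR_CCOMP,cv2.CHAIN_APPROX_NONE)
    cs=sorted(cs,key=cv2.contourArea)[::-1][:2]  # outer, hole
    res=[]
    for k in cs:
        W=np.array([atz(c,p,z)[:2] for p in k[:,0,:].astype(float)],np.float32)
        rc=cv2.minAreaRect(W); b=cv2.boxPoints(rc); 
        res.append((np.array(rc[0]).round(2),np.array(rc[1]).round(1),round(rc[2],2),cv2.minAreaRect(k)[0]))
    return res
E
python3 - <<'E'
from h import *
im,c=load("w4")
for q in tower(im,c,(252,113)): print(q)
s=stripe(im,(254,258),40,50,3000)
for a,m,v,z in s: print(a,m,v,z,[atz(c,m,Z).round(1) for Z in (234,235.5)])
print(proj(c,[[588.2,9.8,235]]))
hsv=cv2.cvtColor(im,cv2.COLOR_BGR2HSV)[:,:,:]; print(hsv[113,230],hsv[90,250],hsv[138,250],hsv[100,300],hsv[215,230])
E
```

```text
(array([589.8 ,  67.91]), array([55.8, 55.8]), 87.45, (252.0, 112.5))
(array([589.83,  68.2 ]), array([42.7, 27.3]), 87.91, (252.0, 112.5))
468 [253.61324786 259.52136752] [-0.00793588  0.99996851] [8.0, 57.0] [array([588.3,   9.2, 234. ]), array([588.3,  10.1, 235.5])]
[[253.32851356 259.5112204 ]]
[ 18  20 155] [ 17  23 157] [ 17  23 155] [15 18 87] [ 18 170 188]
```

Request:
servo_tool([
  {"x":1.5,"y":7,"z":-40,"rx":0,"ry":0,"rz":0.005,"gripper":-1},
  {"x":1.5,"y":15,"z":-70,"rx":0,"ry":0,"rz":0.01,"gripper":-1},
  {"x":1.5,"y":15,"z":-70,"rx":0,"ry":0,"rz":0.01,"gripper":-1},
  {"x":1.5,"y":15,"z":-70,"rx":0,"ry":0,"rz":0.01,"gripper":-1},
])

```text
clock: 7.3
eef_pos: [589.8, 24.4, 129.4]
tcp_rot: [-3.141, 0.0, 1.534]
contact_force: [0.4, -0.3, -1.5]
opening: 0.125
grasp_force: 78.9
```

```bash
python3 - <<'E'
from h import *
s,im,c=snap("w5");p=s["eef_pos"];print(s["clock"],p,s["tcp_rot"])
near=proj(c,[[590,68,48]])[0]
t=tower(im,c,near,rad=70)
for q in t: print(q)
im4,c4=load("w4");t4=tower(im4,c4,(252,113))
for k in (0,1): print("tri",tri([ray(c,t[k][3]),ray(c4,t4[k][3])]).round(1))
S=p+[0,0,35.6]; n=proj(c,[S])[0]
for a,m,v,z in stripe(im,n,40,50,3000): print(a,z,v,atz(c,m,S[2]).round(1))
E
```

```text
7.3 [589.83820627  24.4053227  129.39299676] [-3.14075855e+00  2.19704613e-04  1.53367034e+00]
(array([589.85,  67.85]), array([55.8, 55.9]), 87.88, (251.5, 136.0))
(array([589.62,  67.88]), array([42.7, 26.6]), 88.64, (251.0, 136.5))
tri [589.9  68.5  46.1]
tri [589.8  68.8  51.8]
471 [8.0, 57.0] [-0.00752079  0.99997172] [590.   24.3 165. ]
```

Request:
servo_tool([
  {"x":0,"y":25,"z":0,"rx":0,"ry":0,"rz":0.002,"gripper":-1},
  {"x":0,"y":43.6,"z":-10,"rx":0,"ry":0,"rz":0.002,"gripper":-1},
  {"x":0,"y":43.6,"z":-25,"rx":0,"ry":0,"rz":0.002,"gripper":-1},
  {"x":0,"y":43.6,"z":-35,"rx":0,"ry":0,"rz":0.002,"gripper":-1},
  {"x":0,"y":43.6,"z":-35,"rx":0,"ry":0,"rz":0.002,"gripper":-1},
  {"x":0,"y":43.6,"z":-35,"rx":0,"ry":0,"rz":0.002,"gripper":-1},
])

```text
clock: 7.95
eef_pos: [590.0, 67.7, 94.3]
tcp_rot: [-3.141, 0.0, 1.536]
contact_force: [-0.5, 0.6, -2.2]
opening: 0.122
grasp_force: 78.9
```

```bash
python3 - <<'E'
from h import *
s,im,c=snap("w6");p=s["eef_pos"];print(s["clock"],p,s["tcp_rot"])
S=p+[0,0,35.6]; n=proj(c,[S])[0]
for a,m,v,z in stripe(im,n,40,50,3000): print(a,z,v,atz(c,m,S[2]).round(1))
E
```

```text
7.95 [589.99995561  67.68808909  94.25018666] [-3.14142892e+00  1.80945243e-04  1.53591242e+00]
466 [8.0, 58.0] [-0.00438337  0.99999039] [590.1  67.5 129.9]
```

Aligned to about 0.5 mm. Descend to TCP ~68 and check the forces.

Request:
servo_tool([
  {"x":-0.2,"y":0.3,"z":-6,"rx":0,"ry":0,"rz":0,"gripper":-1},
  {"x":-0.2,"y":0.3,"z":-12,"rx":0,"ry":0,"rz":0,"gripper":-1},
  {"x":-0.2,"y":0.3,"z":-17,"rx":0,"ry":0,"rz":0,"gripper":-1},
  {"x":-0.2,"y":0.3,"z":-22,"rx":0,"ry":0,"rz":0,"gripper":-1},
  {"x":-0.2,"y":0.3,"z":-26,"rx":0,"ry":0,"rz":0,"gripper":-1},
  {"x":-0.2,"y":0.3,"z":-26,"rx":0,"ry":0,"rz":0,"gripper":-1},
], newtons=100)

```text
clock: 8.6
eef_pos: [593.2, 67.4, 71.9]
tcp_rot: [3.135, 0.002, 1.538]
contact_force: [-3.0, -9.3, 31.7]
opening: 0.051
grasp_force: 100.2
```

```bash
python3 - <<'E'
from h import *
s,im,c=snap("w7");p=s["eef_pos"];print(s["clock"],p,s["tcp_rot"],s["contact_force"],s["wrist_torque"],s["opening"],s["grasp_force"])
sc=r.grab_frame("scene")
a=cv2.resize(im[90:330,130:390],(520,480)); b=cv2.resize(sc[120:240,250:340],(270,360))
o=np.zeros((480,790,3),np.uint8);o[:,:520]=a;o[:360,520:]=b;cv2.imwrite("pics/w7c.png",o)
S=p+[0,0,35.6]; n=proj(c,[S])[0]
for a,m,v,z in stripe(im,n,40,50,3000): print(a,z,v,atz(c,m,S[2]).round(1))
E
```

```text
8.6 [593.24329207  67.4427517   71.91263753] [3.13480060e+00 1.51716381e-03 1.53767723e+00] [-2.96908678 -9.25880133 31.68828078] [-1.28871691  0.6792323   0.06674802] 0.0512585712430087 100.19897544756532
78 [7.0, 10.0] [-0.08803116  0.99611772] [593.3  73.6 107.5]
```

View pics/w7c.png

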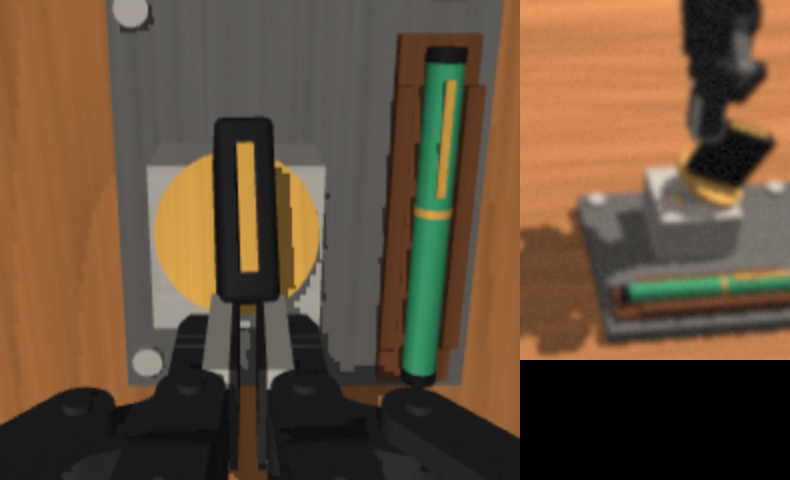

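Request:
servo_tool([
  {"x":0,"y":0,"z":3,"rx":0,"ry":0,"rz":0,"gripper":-0.85},
  {"x":0,"y":0,"z":4,"rx":0,"ry":0,"rz":0,"gripper":-0.7},
  {"x":0,"y":0,"z":4,"rx":0,"ry":0,"rz":0,"gripper":-0.5},
  {"x":0,"y":0,"z":4,"rx":0,"ry":0,"rz":0,"gripper":0},
  {"x":0,"y":0,"z":4,"rx":0,"ry":0,"rz":0,"gripper":0.2},
  {"x":0,"y":0,"z":4,"rx":0,"ry":0,"rz":0,"gripper":0.2},
], newtons=20)

```text
clock: 9.3
eef_pos: [589.5, 68.9, 71.7]
tcp_rot: [-3.141, 0.0, 1.537]
contact_force: [0.6, -0.1, 0.3]
opening: 0.598
grasp_force: 0.0
```

```bash
python3 - <<'E'
from h import *
s,im,c=snap("w8");p=s["eef_pos"];print(s["clock"],p,s["tcp_rot"],s["contact_force"],s["opening"])
sc=r.grab_frame("scene")
a=cv2.resize(im[90:330,130:390],(520,480)); b=cv2.resize(sc[120:240,250:340],(270,360))
o=np.zeros((480,790,3),np.uint8);o[:,:520]=a;o[:360,520:]=b;cv2.imwrite("pics/w8c.png",o)
E
```

```text
9.3 [589.48244054  68.86520664  71.72959692] [-3.14104777e+00  4.41536376e-05  1.53691991e+00] [ 0.57988583 -0.10717714  0.30747592] 0.5983574419802131
```

View pics/w8c.png

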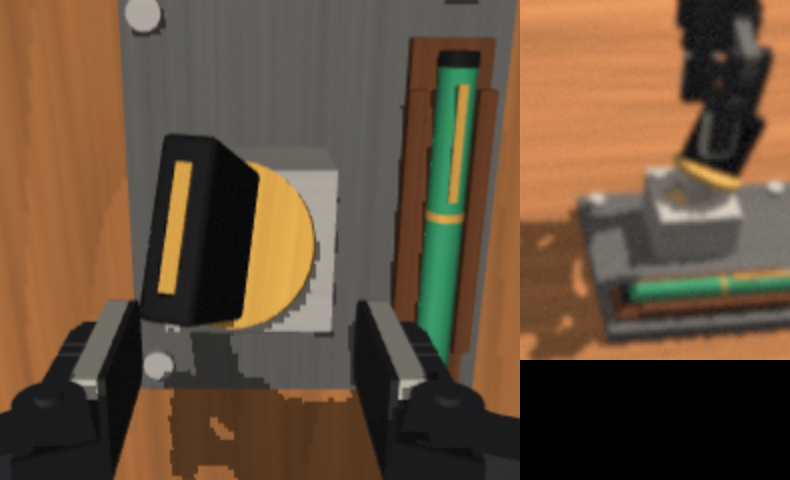

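```bash
cat >> h.py <<'E'
def pnp(c,O,px):
    K,D,e,M=c
    ok,rv,tv=cv2.solvePnP(np.array(O,float),np.array(px,float),K,D,flags=cv2.SOLVEPNP_SQPNP)
    ok,rv,tv=cv2.solvePnP(np.array(O,float),np.array(px,float),K,D,rv,tv,True,flags=cv2.SOLVEPNP_ITERATIVE)
    err=cv2.projectPoints(np.array(O,float),rv,tv,K,D)[0][:,0]-px
    return M@cv2.Rodrigues(rv)[0], M@tv[:,0]+e, err
E
python3 - <<'E'
from h import *
im,c=load("w8")
px=np.array([(168,134),(213,137),(187,322),(142,320),(258,178),(243,320)])/2+[130,90]
O=[(22,7,23),(22,-7,23),(-22,-7,23),(-22,7,23),(22,-7,-23),(-22,-7,-23)]
Rm,t,err=pnp(c,O,px)
print(err.round(1).tolist());print("center",t,"\naxes\n",Rm.round(2));print("nose",t+Rm@[0,0,-50]," +lug",t+Rm@[18,0,-41.5]," -lug",t+Rm@[-18,0,-41.5])
for a in np.arange(0,360,45): print(a,(t+Rm@[25*np.cos(a/57.3),25*np.sin(a/57.3),-28]).round(0),end=" ")
E
```

```text
[[-2.8, 0.9], [1.7, 1.0], [2.8, 0.5], [-2.4, -2.3], [0.8, -0.3], [-0.2, 0.3]]
center [579.0326674   84.42730579  78.28165599] 
axes
 [[ 0.15 -0.96 -0.23]
 [ 0.9   0.03  0.43]
 [-0.41 -0.27  0.87]]
nose [590.63200663  62.69349338  34.77192458]  +lug [591.3457294   82.58671206  34.7931435 ]  -lug [585.97450852  50.18977092  49.54401434]
0 [589.  95.  44.] 45 [571.  89.  42.] 90 [561.  73.  47.] 135 [566.  57.  56.] 180 [582.  50.  64.] 225 [600.  56.  66.] 270 [610.  71.  61.] 315 [605.  88.  52.]
```

```bash
python3 - <<'E'
from h import *
T={"w4":(588.23,9.76,199.18,1.5227),"w5":(589.84,24.41,129.39,1.5337),"w6":(590,67.69,94.25,1.5359)}
for n,(x,y,z,yaw) in T.items():
    im,c=load(n); hsv=cv2.cvtColor(im,cv2.COLOR_BGR2HSV)
    xd=np.array([np.cos(yaw),np.sin(yaw),0]); 
    for tl in (-.1,-.05,0,.05,.1):
        u=np.array([0,0,1])*np.cos(tl)+xd*np.sin(tl); f=xd*np.cos(tl)-np.array([0,0,1])*np.sin(tl); s=np.cross(u,f)
        C=np.array([x,y,z+12.6])
        P=[C-23*u+25*(f*np.cos(a)+s*np.sin(a)) for a in np.linspace(-1.2,1.2,49)]+[C+23*u+k*22*f for k in(-1,1)]+[C-28*u+25*f]
        q=proj(c,P); print(n,tl,"rim top row",q[:49,1].min().round(1),q[-1,1].round(1),"cols",q[:49,0].min().round(1),q[:49,0].max().round(1),"bar ends",q[49:51,1].round(1))
    gold=((hsv[...,0]>12)&(hsv[...,0]<28)&(hsv[...,1]>140)&(hsv[...,2]>120))
    col=int(proj(c,[[x,y,z+12]])[0,0])
    for cc in (col-22,col+22): 
        w=im[150:235,cc].max(axis=1); print(cc,(np.where(gold[:,cc])[0]).tolist()[:1],np.where(gold[150:300,cc])[0].tolist()[:1])
    dk=im.max(axis=2)<60; rr=np.where(dk[150:330,col+7])[0]+150; print("bar dark rows",rr.min(),rr.max())
    g=gold[150:260]; print("gold cols",np.where(g.sum(0)>3)[0][[0,-1]])
E
```

```text
w4 -0.1 rim top row 180.9 178.0 cols 214.4 292.3 bar ends [300.4 222.5]
w4 -0.05 rim top row 182.1 179.5 cols 214.5 292.1 bar ends [300.  219.1]
w4 0 rim top row 183.4 181.2 cols 214.7 292.0 bar ends [299.4 215.9]
w4 0.05 rim top row 184.7 183.0 cols 214.8 291.8 bar ends [298.7 212.7]
w4 0.1 rim top row 186.2 184.9 cols 215.0 291.7 bar ends [297.8 209.6]
231 [182] [32]
275 [181] [31]
bar dark rows 150 298
gold cols [  0 511]
w5 -0.1 rim top row 180.9 178.0 cols 214.4 292.3 bar ends [300.4 222.5]
w5 -0.05 rim top row 182.1 179.5 cols 214.5 292.1 bar ends [300.  219.1]
w5 0 rim top row 183.3 181.2 cols 214.7 292.0 bar ends [299.4 215.9]
w5 0.05 rim top row 184.7 183.0 cols 214.8 291.8 bar ends [298.6 212.7]
w5 0.1 rim top row 186.2 184.9 cols 215.0 291.7 bar ends [297.7 209.6]
231 [190] [40]
275 [190] [40]
bar dark rows 173 299
gold cols [  0 511]
w6 -0.1 rim top row 180.9 178.0 cols 214.3 292.3 bar ends [300.4 222.5]
w6 -0.05 rim top row 182.1 179.6 cols 214.5 292.1 bar ends [300.  219.2]
w6 0 rim top row 183.4 181.2 cols 214.7 291.9 bar ends [299.4 215.9]
w6 0.05 rim top row 184.8 183.0 cols 214.8 291.8 bar ends [298.7 212.7]
w6 0.1 rim top row 186.2 184.9 cols 215.0 291.7 bar ends [297.7 209.6]
231 [190] [40]
275 [190] [40]
bar dark rows 191 299
gold cols [  0 511]
```

Request:
servo_tool([
  {"x":0.5,"y":3,"z":-1,"rx":-0.14,"ry":0,"rz":0,"gripper":0.2},
  {"x":0.5,"y":6,"z":-3,"rx":-0.28,"ry":0,"rz":0,"gripper":0.2},
  {"x":0.5,"y":9,"z":-5,"rx":-0.42,"ry":0,"rz":0,"gripper":0.2},
  {"x":0.5,"y":9,"z":-5,"rx":-0.45,"ry":0,"rz":0,"gripper":0},
  {"x":0.5,"y":9,"z":-5,"rx":-0.45,"ry":0,"rz":0,"gripper":-0.3},
  {"x":0.5,"y":9,"z":-5,"rx":-0.45,"ry":0,"rz":0,"gripper":-0.5},
  {"x":0.5,"y":9,"z":-5,"rx":-0.45,"ry":0,"rz":0,"gripper":-0.6},
], newtons=20)

```text
clock: 10.1
eef_pos: [590.3, 76.6, 67.5]
tcp_rot: [3.125, 0.448, 1.531]
contact_force: [0.9, 0.3, 0.4]
opening: 0.202
grasp_force: 0.0
```

```bash
python3 - <<'E'
from h import *
s,im,c=snap("w9");p=s["eef_pos"];Rt=R.from_euler('xyz',s["tcp_rot"]).as_matrix();print(p,s["contact_force"])
u=-Rt[:,2]
im3,c3=load("w3"); a,m3,v3,z3=stripe(im3,(257,189),60,40,2000)[0]
L=np.linalg.norm(atz(c3,m3+v3*17.5,83)-atz(c3,m3-v3*17.5,83)); print("stripe L",L)
# stripe in the tool frame, for the plane 35.6 above the TCP along the tool
for n in ("w6","w9"):
    if n=="w9": P,RR=p,Rt
    else: im,c=load("w6"); P=np.array([590,67.69,94.25]); RR=R.from_euler('xyz',[-3.1414,.0002,1.5359]).as_matrix()
    if n=="w9": im,c=load("w9")
    u=-RR[:,2]; q=proj(c,[P+u*36])[0]
    for a,m,v,z in stripe(im,q,45,50,3000):
        out=[]
        for k in (-z[1]/2-.5,0,z[1]/2+.5):
            e,d=ray(c,m+v*k*np.sign(v[1])); t=((P+u*35.6-e)@u)/(d@u); out.append((RR.T@(e+d*t-P)).round(1))
        print(n,a,m,z,out)
E
```

```text
[590.26238496  76.64562889  67.4887986 ] [0.9128954  0.28271516 0.41048547]
stripe L 30.692029259763412
w6 466 [253.56866953 259.68669528] [8.0, 58.0] [array([ 15. ,   0.2, -35.6]), array([ -0.2,   0.1, -35.6]), array([-16.2,   0. , -35.6])]
w9 515 [255.09126214 267.26990291] [8.815807342529297, 59.17655563354492] [array([ 11.4,   1.2, -35.6]), array([ -4.2,   0.8, -35.6]), array([-20.9,   0.3, -35.6])]
```

```bash
cat >> h.py <<'E'
from scipy.optimize import least_squares
def inhand(n,P,rot,show=True):
    "cap in the tool frame: x offset, height of cap_center behind TCP, tilt about tool y (+: top towards tool x)"
    im,c=load(n); P=np.array(P); RR=R.from_euler('xyz',rot).as_matrix(); X=RR[:,0]; U=-RR[:,2]
    q=proj(c,[P+U*36])[0]; a,m,v,z=max(stripe(im,q,48,50,3000),key=lambda k:k[0])
    v=v*np.sign(v[1]); ends=[m-v*(z[1]+1)/2, m+v*(z[1]+1)/2]
    hsv=cv2.cvtColor(im,cv2.COLOR_BGR2HSV); gold=(hsv[...,0]>10)&(hsv[...,0]<30)&(hsv[...,1]>125)&(hsv[...,2]>70)
    obs=[]
    for o in [-32,-28,-24,-20,20,24,28,32]:
        cc=int(round(m[0]))+o; rr=np.where(gold[100:260,cc])[0]+100
        # first long run
        for r0 in rr:
            if gold[r0:r0+12,cc].all(): obs.append((cc,r0-.5)); break
    y0=RR.T@(atz(c,m,P[2]+36*U[2])-P)
    th=np.linspace(-np.pi,np.pi,121)
    def model(p):
        u=U*np.cos(p[2])+X*np.sin(p[2]); f=X*np.cos(p[2])-U*np.sin(p[2]); s=np.cross(u,f)
        C=P+X*p[0]+U*p[1]+RR[:,1]*p[3]
        e=proj(c,[C+23*u+15.35*f,C+23*u-15.35*f])
        rim=proj(c,[C+k*u+25*(f*np.cos(t)+s*np.sin(t)) for k in(-23,-28) for t in th])
        h=cv2.convexHull(rim.astype(np.float32))
        return e,h,C,u
    def res(p):
        e,h,_,_=model(p)
        return np.r_[(e-ends).ravel(),[-cv2.pointPolygonTest(h,(float(a),float(b)),True) for a,b in obs]]
    s=least_squares(res,[y0[0],12.6,0,0],x_scale=[1,1,.05,1],diff_step=1e-3,loss='soft_l1')
    e,h,C,u=model(s.x)
    if show: print(n,"x,h,tilt,y",s.x.round(3),"res",res(s.x).round(1),"center",C.round(1),"nose",(C-50*u).round(1))
    return s.x,C,u
E
python3 - <<'E'
from h import *
T={"w5":(589.84,24.41,129.39,1.5337),"w6":(590,67.69,94.25,1.5359)}
for n,(x,y,z,w) in T.items(): inhand(n,(x,y,z),[np.pi,0,w])
s=r.sense(); inhand("w9",s["eef_pos"],s["tcp_rot"])
E
```

```text
w5 x,h,tilt,y [-8.4700e-01  1.2253e+01  3.0000e-03  5.9000e-02] res [-0.4 -0.   0.   0.   0.3  0.2  0.1 -0.2 -0.5 -0.   0.2 -0.1] center [589.9  23.6 141.6] nose [589.9  23.4  91.6]
w6 x,h,tilt,y [-5.7600e-01  1.3393e+01  1.8000e-02  1.0000e-03] res [-0.3 -0.  -0.1 -0.  -0.1 -0.2  0.5  0.3  0.  -0.3 -0.  -0.3] center [590.   67.1 107.6] nose [589.9  66.2  57.7]
w9 x,h,tilt,y [ 0.964 21.281 -0.027  0.811] res [-0.5  0.   1.2 -0.  -0.2  0.   0.1 -0.2 -0.1  0.2  0.1  0. ] center [591.2  86.6  86.4] nose [591.2  66.2  40.7]
```

Request:
servo_tool([
  {"x":0.5,"y":4,"z":6,"rx":0,"ry":0,"rz":0,"gripper":-0.6},
  {"x":0.5,"y":4,"z":6,"rx":0,"ry":0,"rz":0,"gripper":-0.7},
  {"x":0.5,"y":4,"z":6,"rx":0,"ry":0,"rz":0,"gripper":-1},
  {"x":0.5,"y":4,"z":6,"rx":0,"ry":0,"rz":0,"gripper":-1},
  {"x":0.5,"y":4,"z":6,"rx":0,"ry":0,"rz":0,"gripper":-1},
], newtons=110)

```text
clock: 10.65
eef_pos: [591.8, 83.0, 74.2]
tcp_rot: [3.122, 0.448, 1.532]
contact_force: [-0.4, 6.8, 10.0]
opening: 0.068
grasp_force: 108.7
```

```bash
python3 - <<'E'
from h import *
s,im,c=snap("w10");print(s["clock"],s["eef_pos"],s["tcp_rot"],s["contact_force"],s["opening"],s["grasp_force"])
inhand("w10",s["eef_pos"],s["tcp_rot"])
E
```

```text
10.65 [591.78132435  83.01901368  74.16566712] [3.12247388 0.44773577 1.5321011 ] [-0.40279188  6.756172    9.97038183] 0.06767694741660181 108.70125515866675Traceback (most recent call last):
  File "<stdin>", line 3, in <module>
  File "h.py", line 60, in inhand
    q=proj(c,[P+U*36])[0]; a,m,v,z=max(stripe(im,q,48,50,3000),key=lambda k:k[0])
                                   ~~~^^^^^^^^^^^^^^^^^^^^^^^^^^^^^^^^^^^^^^^^^^^
ValueError: max() iterable argument is empty
```

```bash
python3 - <<'E'
from h import *
im,c=load("w10");s=r.sense();P=s["eef_pos"];RR=R.from_euler('xyz',s["tcp_rot"]).as_matrix()
q=proj(c,[P-RR[:,2]*36])[0];print(q)
for k in stripe(im,q,90,30,3000):print(k)
sc=r.grab_frame("scene")
a=cv2.resize(im[90:330,130:390],(520,480)); b=cv2.resize(sc[120:240,250:340],(270,360))
o=np.zeros((480,790,3),np.uint8);o[:,:520]=a;o[:360,520:]=b;cv2.imwrite("pics/w10c.png",o)
E
```

```text
[253.41747052 259.6755281 ]
(np.int32(36), array([238.77777778, 277.58333333]), array([0.62608827, 0.77975219]), [8.0, 8.0])
(np.int32(36), array([268.22222222, 277.58333333]), array([ 0.62608827, -0.77975219]), [8.0, 8.0])
(np.int32(287), array([252.41114983, 300.96864111]), array([-0.0388215 ,  0.99924616]), [7.778707504272461, 38.10515594482422])
```

View pics/w10c.png

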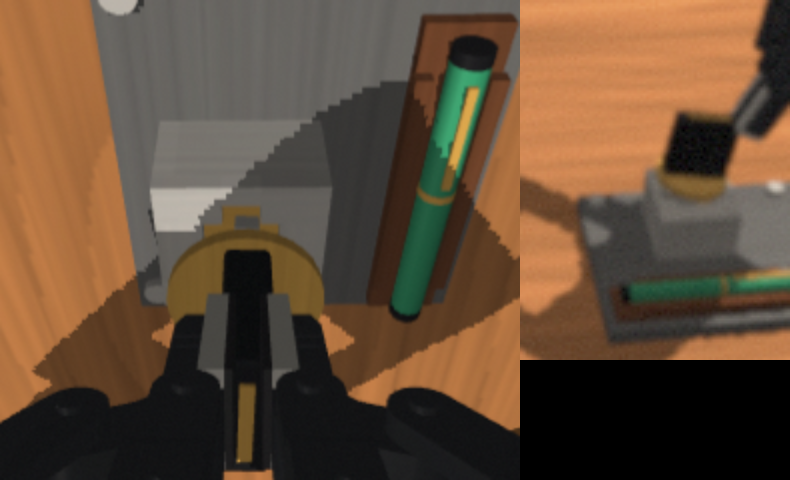

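Request:
servo_tool([
  {"x":0,"y":0,"z":0,"rx":0,"ry":0,"rz":0,"gripper":-0.5},
  {"x":0,"y":0,"z":0,"rx":0,"ry":0,"rz":0,"gripper":0.3},
  {"x":0,"y":0,"z":0,"rx":0,"ry":0,"rz":0,"gripper":0.5},
  {"x":0,"y":15,"z":31,"rx":0,"ry":0,"rz":0,"gripper":0.5},
  {"x":0,"y":22,"z":60,"rx":0.14,"ry":0,"rz":0,"gripper":0.5},
  {"x":0,"y":12,"z":75,"rx":0.28,"ry":0,"rz":0,"gripper":0.5},
  {"x":0,"y":0,"z":75,"rx":0.42,"ry":0,"rz":0,"gripper":0.5},
  {"x":0,"y":-10,"z":75,"rx":0.45,"ry":0,"rz":0,"gripper":0.5},
  {"x":0,"y":-10,"z":75,"rx":0.45,"ry":0,"rz":0,"gripper":0.5},
  {"x":0,"y":-10,"z":75,"rx":0.45,"ry":0,"rz":0,"gripper":0.5},
], newtons=20)

```text
clock: 11.75
eef_pos: [590.5, 71.3, 147.9]
tcp_rot: [-3.141, 0.001, 1.535]
contact_force: [0.2, 0.3, -0.2]
opening: 0.747
grasp_force: 0.0
```

```bash
python3 - <<'E'
from h import *
s,im,c=snap("w11");print(s["clock"],s["eef_pos"],s["tcp_rot"],s["contact_force"],s["opening"])
q=proj(c,[[590,68,105]])[0];print(q)
for k in stripe(im,q,70,30,3000):print(k, atz(c,k[1],105))
hsv=cv2.cvtColor(im,cv2.COLOR_BGR2HSV);x,y=q.astype(int)
gold=(hsv[...,0]>10)&(hsv[...,0]<30)&(hsv[...,1]>125)&(hsv[...,2]>70); dark=im.max(axis=2)<60; gray=(hsv[...,1]<50)&~dark
for rr in range(y-60,y+90,4): print(rr,''.join('#' if dark[rr,cc] else 'o' if gold[rr,cc] else '.' if gray[rr,cc] else ' ' for cc in range(x-75,x+75,2)))
E
```

```text
11.75 [590.50411204  71.29668677 147.86968531] [-3.14108791e+00  8.14610830e-04  1.53535997e+00] [ 0.2033602   0.28826207 -0.19270512] 0.7474449902544003
[252.78548458 210.02244134]
(np.int32(264), array([227.72348485, 174.93939394]), array([-0.24474932,  0.96958639]), [5.820854663848877, 44.141483306884766]) [573.69564744  94.1966645  105.        ]
(np.int32(39), array([270.79487179, 236.20512821]), array([0.0181329 , 0.99983559]), [2.0, 20.0]) [602.3952512   47.29349419 105.        ]
150 ooooooooooooooo..........##########................................ oooo#  
154 ooooooooooooooo.........###ooo#######..............................# ooo#  
158 ooooooooooooooo.........##oooo########.............................#oooo#  
162 ooooooooooooooo.........##ooo###########oo ........................#oooo   
166 ooooooooooooooo .......##oooo############oooo .....................#  oo   
170 ooooooooooooooo ......###ooo#############oooooo........#........... oooo   
174 ooooooooooooooo ......##oooo############oooooooo................... oo #   
178 oooooooooooooooo.....###ooo#############ooooo
[... 1730 characters left out ...]
ooooooooooooooooooooooooooooooooooooooooooooooooooooooooo###
270 #####ooooooooooooooooooooooooooooooooooooooooooooooooooooooooooooooooooo###
274 #####ooooooooooooooooooooooooooooooooooooooooooooooooooooooooooooooooooo###
278 #####ooooooooooooooooooooooooooooooooooooooooooooooooooooooooooooooooooo###
282 #####ooooooooooooooooooooooooooooooooooooooooooooooooooooooooooooooooooo###
286 ####ooooooooooooooooooooooooooooooooooooooooooooooooooooooooooooooooooooo##
290 ####ooooooooooooooooooooooooooooooooooooooooooooooooooooooooooooooooooooo #
294 ###ooooooooooooooooooooooooooooooooooooooooooooooooooooooooooooooooooooooo#
298 ##ooooooooooooooooooooooooooooooooooooooooooooooooooooooooooooooooooooooooo
```

```bash
cat >> h.py <<'E'
def lean(n,P0,rot0):
    "6-dof pose of a leaning cap; cap x ~ tool x"
    im,c=load(n); hsv=cv2.cvtColor(im,cv2.COLOR_BGR2HSV)
    gold=(hsv[...,0]>10)&(hsv[...,0]<30)&(hsv[...,1]>125)&(hsv[...,2]>70); dark=im.max(axis=2)<60; gray=(hsv[...,1]<50)&~dark
    q=proj(c,[np.array(P0)])[0]; a,m,v,z=max(stripe(im,q,70,100,3000),key=lambda k:k[0]); v=v*np.sign(v[1])
    ends=[m-v*(z[1]+1)/2,m+v*(z[1]+1)/2]
    L=[];B=[];D=[]
    for row in range(int(ends[0][1])+3,int(ends[1][1])-2,2):
        x=int((m+v*(row-m[1])/v[1])[0]); l=x-3
        while not dark[row,l]: l-=1
        while dark[row,l]: l-=1
        L.append((l+.5,row))
        b=x+3
        while not dark[row,b]: b+=1
        while dark[row,b]: b+=1
        if gold[row,b+1]: B.append((b-.5,row))
        d=b
        while gold[row,d]: d+=1
        if gray[row,d+2] and d-b>4: D.append((d-.5,row))
    Rt=R.from_euler('xyz',rot0).as_matrix()@np.diag([1,-1,-1.])
    th=np.linspace(0,2*np.pi,181)
    def line(A,p): 
        d=A[1]-A[0]; return [((k-A[0])@np.array([-d[1],d[0]]))/np.linalg.norm(d) for k in np.array(p)]
    def W(p): return Rt@R.from_rotvec(p[3:]).as_matrix(), np.array(P0)+p[:3]
    def res(p):
        M,t=W(p); f=lambda O:proj(c,np.array(O,float)@M.T+t)
        e=f([(15.35,0,23),(-15.35,0,23)])
        h=cv2.convexHull(f([(25*np.cos(a),25*np.sin(a),k) for k in(-23,-28) for a in th]).astype(np.float32))
        return np.r_[(e-ends).ravel()*2,line(f([(22,7,23),(-22,7,23)]),L),line(f([(22,-7,-23),(-22,-7,-23)]),B),[-cv2.pointPolygonTest(h,(float(a),float(b)),True) for a,b in D]]
    best=None
    for g in ([0,0,0,0,0,0],[-10,15,0,.3,.45,0],[-10,15,0,-.3,.45,0],[-10,15,0,-.3,0,0],[-10,15,0,.3,0,0]):
        s=least_squares(res,g,x_scale=[3,3,3,.1,.1,.1],diff_step=1e-3,loss='soft_l1')
        if best is None or s.cost<best.cost: best=s
    M,t=W(best.x); print(n,"cost",best.cost.round(2),len(L),len(B),len(D),"rms",np.sqrt((res(best.x)**2).mean()).round(2)); print("center",t.round(1),"nose",(t-50*M[:,2]).round(1),"+lug",(t+M@[18,0,-41.5]).round(1),"-lug",(t+M@[-18,0,-41.5]).round(1)); print(M.round(3))
    return M,t
E
python3 - <<'E'
from h import *
s=r.sense(); M,t=lean("w11",(585,75,80),s["tcp_rot"])
print(s["tcp_rot"], R.from_matrix(M).as_euler('xyz'))
T=t-15*M[:,2]; print("TCP target",T)
Rc=R.from_euler('xyz',s["tcp_rot"]).as_matrix(); Rg=M@np.diag([1,-1,-1.]); print("rotvec",R.from_matrix(Rg@Rc.T).as_rotvec(), "shift",T-s["eef_pos"], "retreat50",T+50*M[:,2]-s["eef_pos"])
E
```

```text
w11 cost 10.57 19 16 15 rms 0.84
center [579.3  84.5  87.1] nose [588.4  62.4  43.2] +lug [591.4  82.1  43.6] -lug [582.2  50.3  57.7]
[[ 0.256 -0.949 -0.182]
 [ 0.884  0.153  0.442]
 [-0.392 -0.274  0.878]]
[-3.14084084e+00  8.54242765e-04  1.53671485e+00] [-0.30239667  0.40284159  1.28903133]
TCP target [581.98841437  77.89457236  73.89068156]
rotvec [-0.44149491 -0.23282772 -0.18134623] shift [ -8.47048696   5.82854984 -73.82054587] retreat50 [-17.57077041  27.94324858 -29.91012637]
```

Request:
servo_tool([
  {"x":-6,"y":10,"z":0,"rx":-0.11,"ry":-0.058,"rz":-0.045,"gripper":0.3},
  {"x":-12,"y":20,"z":-10,"rx":-0.22,"ry":-0.117,"rz":-0.09,"gripper":0.3},
  {"x":-17.5,"y":28,"z":-20,"rx":-0.33,"ry":-0.175,"rz":-0.135,"gripper":0.3},
  {"x":-17.5,"y":28,"z":-31,"rx":-0.44,"ry":-0.233,"rz":-0.18,"gripper":0.3},
  {"x":-15,"y":22,"z":-43,"rx":-0.44,"ry":-0.233,"rz":-0.18,"gripper":0.2},
  {"x":-11.5,"y":13,"z":-60,"rx":-0.44,"ry":-0.233,"rz":-0.18,"gripper":0.1},
  {"x":-9.5,"y":8.5,"z":-70,"rx":-0.44,"ry":-0.233,"rz":-0.18,"gripper":0},
  {"x":-9,"y":7,"z":-73,"rx":-0.44,"ry":-0.233,"rz":-0.18,"gripper":-0.2},
  {"x":-9,"y":7,"z":-73,"rx":-0.44,"ry":-0.233,"rz":-0.18,"gripper":-0.2},
])

```text
clock: 12.7
eef_pos: [581.6, 78.9, 74.8]
tcp_rot: [2.839, 0.401, 1.291]
contact_force: [-0.2, -0.4, 0.1]
opening: 0.404
grasp_force: 0.0
```

```bash
python3 - <<'E'
from h import *
s,im,c=snap("w12");print(s["clock"],s["eef_pos"],s["tcp_rot"],s["contact_force"],s["opening"])
inhand("w12",s["eef_pos"],s["tcp_rot"])
hsv=cv2.cvtColor(im,cv2.COLOR_BGR2HSV);x,y=253,220
gold=(hsv[...,0]>10)&(hsv[...,0]<30)&(hsv[...,1]>125)&(hsv[...,2]>70); dark=im.max(axis=2)<60; gray=(hsv[...,1]<50)&~dark
for rr in range(y-60,y+90,4): print(rr,''.join('#' if dark[rr,cc] else 'o' if gold[rr,cc] else '.' if gray[rr,cc] else ' ' for cc in range(x-75,x+75,2)))
E
```

```text
12.7 [581.63281901  78.88900619  74.84113101] [2.83941725 0.40123089 1.29118058] [-0.19112838 -0.42322355  0.12782922] 0.4038883840417006
w12 x,h,tilt,y [-1.329  8.917 -0.    -0.152] res [ 2.9  0.   3.7 -0.1 -0.6 -0.8 -0.4 -0.6  0.8 -0.   0.5  0.8] center [579.5  81.7  83.2] nose [588.7  59.7  39.2]
160 #########...........................................................##ooooo
164 ##########..........................................................## oooo
168 ############........................................................## oooo
172 #######..###........................................................##ooo #
176  #####..#####.......................................................##ooo #
180 o#####.#######......................................................##oooo 
184 oo##..########................. ooooooooooooo  .....................##oooo 
188 ooo..##########............ ooooooooooooooooooooo ..........####..#.##oooo 
192 ooo.###########......... oooooooo###########oooooooo .......############o #
196 oooo############.......ooooooooo############oooooooooo......#############o#
[... 1540 characters left out ...]
######ooooooooo####oooo #####oooooooooooo########......#####
280 ##########...########ooooooooo####oooo#####ooooooooooooo########...########
284 ###########..#######ooooooooo#####oooo#####oooooooooooooo######...#########
288 ####################ooooooooo##############oooooooooooooo##################
292 ###################oooooooooo #############oooooooooooooo##################
296 ###################oooooooooooo#ooooooo###oooooooooooooooo#################
300 ###################ooooooooooooooooooooooooooooooooooooooo#################
304 ##################ooooooooooooooooooooooooooooooooooooooooo################
308 ##################ooooooooooooooooooooooooooooooooooooooooo################
```

Request:
servo_tool([
  {"x":0.3,"y":-2.5,"z":-2.2,"rx":0,"ry":0,"rz":0,"gripper":-0.4},
  {"x":0.3,"y":-2.5,"z":-2.2,"rx":0,"ry":0,"rz":0,"gripper":-0.6},
  {"x":0.3,"y":-2.5,"z":-2.2,"rx":0,"ry":0,"rz":0,"gripper":-0.7},
  {"x":0.3,"y":-2.5,"z":-2.2,"rx":0,"ry":0,"rz":0,"gripper":-0.8},
  {"x":0.3,"y":-2.5,"z":-2.2,"rx":0,"ry":0,"rz":0,"gripper":-0.9},
  {"x":0.3,"y":-2.5,"z":-2.2,"rx":0,"ry":0,"rz":0,"gripper":-1},
], newtons=60)

```text
clock: 13.35
eef_pos: [582.2, 76.4, 73.1]
tcp_rot: [2.839, 0.401, 1.291]
contact_force: [-0.3, -0.4, 1.6]
opening: 0.135
grasp_force: 59.4
```

```bash
cat >> h.py <<'E'
def asc(im,x=253,y=220):
    hsv=cv2.cvtColor(im,cv2.COLOR_BGR2HSV)
    gold=(hsv[...,0]>10)&(hsv[...,0]<30)&(hsv[...,1]>125)&(hsv[...,2]>70); dark=im.max(axis=2)<60; gray=(hsv[...,1]<50)&~dark
    for rr in range(y-60,y+90,5): print(rr,''.join('#' if dark[rr,cc] else 'o' if gold[rr,cc] else '.' if gray[rr,cc] else ' ' for cc in range(x-75,x+75,2)))
E
python3 - <<'E'
from h import *
s,im,c=snap("w13");print(s["clock"],s["eef_pos"],s["tcp_rot"],s["contact_force"],s["opening"],s["grasp_force"])
try: inhand("w13",s["eef_pos"],s["tcp_rot"])
except Exception as e: print(e); asc(im)
E
```

```text
13.35 [582.20478601  76.36588288  73.14340252] [2.83855239 0.40060723 1.29099284] [-0.28967191 -0.37516187  1.62280961] 0.13509221822195738 59.413758516311646
w13 x,h,tilt,y [ 4.5000e-01  1.2229e+01 -5.0000e-03  3.6600e-01] res [ 0.7 -0.   0.7  0.  -0.1 -0.5 -0.1 -0.7  0.1  0.4  0.4  0.3] center [580.4  82.1  83.8] nose [589.7  60.3  39.8]
```

```bash
python3 - <<'E'
from h import *
s=r.sense();P=s["eef_pos"];R0=R.from_euler('xyz',s["tcp_rot"]);Rg=R.from_euler('xyz',[np.pi,0,1.536])
rv=(Rg*R0.inv()).as_rotvec();print("rv",rv.round(3))
n0=np.array([589.7,60.3,39.8]);o=R0.inv().apply(n0-P);print("nose in tool",o)
for f,d in ((.1,(0,.5,3)),(.35,(0,2,8)),(.6,(0,4,13)),(.85,(0,6,18)),(1,(0,7.5,24))):
    Rf=R.from_rotvec(rv*f)*R0; T=n0+np.array(d)-Rf.apply(o); print(f,(T-P).round(1),(rv*f).round(3))
E
```

```text
rv [0.44  0.233 0.179]
nose in tool [ 0.6692198   0.42392649 37.73522732]
0.1 [ 0.5 -1.1  3.8] [0.044 0.023 0.018]
0.35 [ 2.  -3.8 10.6] [0.154 0.082 0.063]
0.6 [ 3.8 -6.  16.7] [0.264 0.14  0.108]
0.85 [ 5.8 -8.2 22.3] [0.374 0.198 0.152]
1 [ 7.1 -9.2 28.4] [0.44  0.233 0.179]
```

Request:
servo_tool([
  {"x":0,"y":0,"z":0,"rx":0,"ry":0,"rz":0,"gripper":-1},
  {"x":0.5,"y":-1.1,"z":4,"rx":0.044,"ry":0.023,"rz":0.018,"gripper":-1},
  {"x":2,"y":-3.8,"z":10.6,"rx":0.154,"ry":0.082,"rz":0.063,"gripper":-1},
  {"x":3.8,"y":-6,"z":16.7,"rx":0.264,"ry":0.14,"rz":0.108,"gripper":-1},
  {"x":5.8,"y":-8.2,"z":22.3,"rx":0.374,"ry":0.198,"rz":0.152,"gripper":-1},
  {"x":7.1,"y":-9.2,"z":28.4,"rx":0.44,"ry":0.233,"rz":0.179,"gripper":-1},
  {"x":7.1,"y":-9.2,"z":28.4,"rx":0.44,"ry":0.233,"rz":0.179,"gripper":-1},
  {"x":7.1,"y":-9.2,"z":28.4,"rx":0.44,"ry":0.233,"rz":0.179,"gripper":-1},
], newtons=100)

```text
clock: 14.2
eef_pos: [588.6, 65.9, 100.6]
tcp_rot: [-3.141, 0.002, 1.532]
contact_force: [-0.6, -0.3, -2.5]
opening: 0.116
grasp_force: 100.3
```

```bash
python3 - <<'E'
from h import *
s,im,c=snap("w14");print(s["clock"],s["eef_pos"],s["tcp_rot"],s["contact_force"],s["opening"],s["grasp_force"])
try: inhand("w14",s["eef_pos"],s["tcp_rot"])
except Exception as e: print(e); asc(im)
E
```

```text
14.2 [588.64058523  65.93480749 100.60181373] [-3.14095436e+00  2.47708325e-03  1.53157437e+00] [-0.6278661  -0.29701703 -2.46476834] 0.11641658000069813 100.26055483147502
w14 x,h,tilt,y [ 3.159  0.893 -0.992  3.236] res [ 0.  -0.8 15.9  0.3 -2.3 -1.9 -0.   1.6  2.6  1.  -0.3 -3.5] center [592.   69.  101.5] nose [593.6 110.7  74. ]
```

```bash
python3 - <<'E'
from h import *
im,c=load("w14"); asc(im)
for k in stripe(im,(253,259),48,50,3000): print(k)
E
```

```text
160 ooooooooooo ...................  oooooooooooo  .........................##o
165 ooooooooooo ...............ooo###############ooooo .....................##o
170 oooooooooooo............oooooo###############ooooooooo..................#o 
175 oooooooooooo..........oooooooo###############ooooooooooo................#oo
180 oooooooooooo........ ooooooooo#####ooooo#####oooooooooooo ..............#oo
185 oooooooooooo.......ooooooooooo#####ooooo#####oooooooooooooo.............#oo
190 oooooooooooo...... ooooooooooo#####ooooo######ooooooooooooo ............# o
195 oooooooooooo .....oooooooooooo#####ooooo######oooooooooooooo............# o
200 oooooooooooo .....oooooooooooo#####ooooo######oooooooooooooo............ oo
205 ooooooooooooo.....oooooooooooo#####ooooo######oooooooooooooo...........#o o
210 ooooooooooooo.....oooooooooooo#####ooooo######oooooooooooooo...........#ooo
215 ooooooooooooo......ooooooooooo#####ooooo######ooooooooooooo##..........#ooo
220 ooooooooooooo.......oooooooooo##### oooo######oooooooooooo###..........#ooo
225 ooooooooooooo.........oooooooo##### oooo######oooooooooo
[... 729 characters left out ...]
oooooooooo
275 ooooooooooooooo#########......####ooooooooo####......#########ooooooooooooo
280 oooooooooooo################..###oooooooooo####..################oooooooooo
285 ooooooooooo######################oooooooooo#######################ooooooooo
290 #ooooooo#########################oooooooooo########################## ooooo
295 #################################oooooooooo ###############################
300 #################################ooooooooooo###############################
305 #################################ooooooooooo###############################
(np.int32(156), array([251.18589744, 266.21794872]), array([ 0.98871679, -0.14979688]), [12.088546752929688, 16.042034149169922])
```

```bash
python3 - <<'E'
import h
from h import *
s=r.sense(); im,c=load("w14")
for k in stripe(im,(253,213),55,50,3000): print(k)
orig=h.stripe
h.stripe=lambda im,q,*a: orig(im,(253,213),55,50,3000)
x,C,u=inhand("w14",s["eef_pos"],s["tcp_rot"])
im,c=load("w14")
E
```

```text
(np.int32(644), array([252.61180124, 211.05124224]), array([0.01538638, 0.99988162]), [8.999998092651367, 66.99998474121094])
w14 x,h,tilt,y [18.924 14.609  0.214  1.173] res [ 2.3  0.1  1.4 -0.1 -0.7 -0.4 -0.7 -0.4  0.3  0.5  0.4  0.9] center [589.9  85.7 114.9] nose [589.5  75.   66. ]
```

Request:
servo_tool([
  {"x":0,"y":0,"z":15,"rx":0,"ry":0,"rz":0,"gripper":-1},
  {"x":0,"y":0,"z":40,"rx":0.1,"ry":0,"rz":0,"gripper":-1},
  {"x":0,"y":-10,"z":60,"rx":0.214,"ry":0,"rz":0,"gripper":-1},
  {"x":0,"y":-30,"z":65,"rx":0.214,"ry":0,"rz":0,"gripper":-1},
])

```text
clock: 14.65
eef_pos: [589.8, 37.4, 168.9]
tcp_rot: [-3.137, -0.216, 1.536]
contact_force: [0.7, -1.1, -1.7]
opening: 0.114
grasp_force: 100.2
```

Request:
servo_tool([
  {"x":-5,"y":-25,"z":0,"rx":0,"ry":0,"rz":-0.12,"gripper":-1},
  {"x":-15,"y":-65,"z":0,"rx":0,"ry":0,"rz":-0.26,"gripper":-1},
  {"x":-27,"y":-107,"z":0,"rx":0,"ry":0,"rz":-0.4,"gripper":-1},
  {"x":-40,"y":-149,"z":0,"rx":0,"ry":0,"rz":-0.54,"gripper":-1},
  {"x":-53,"y":-191,"z":0,"rx":0,"ry":0,"rz":-0.68,"gripper":-1},
  {"x":-66,"y":-233,"z":0,"rx":0,"ry":0,"rz":-0.82,"gripper":-1},
  {"x":-79,"y":-275,"z":0,"rx":0,"ry":0,"rz":-0.96,"gripper":-1},
  {"x":-92,"y":-317,"z":0,"rx":0,"ry":0,"rz":-1.1,"gripper":-1},
  {"x":-104,"y":-345,"z":0,"rx":0,"ry":0,"rz":-1.24,"gripper":-1},
  {"x":-112,"y":-362,"z":0,"rx":0,"ry":0,"rz":-1.36,"gripper":-1},
])

```text
clock: 15.65
eef_pos: [476.3, -325.8, 166.7]
tcp_rot: [-3.134, -0.213, 0.169]
contact_force: [-0.1, 0.2, -2.0]
opening: 0.115
grasp_force: 100.2
```

Request:
servo_tool([
  {"x":-4,"y":-8,"z":-30,"rx":0,"ry":0,"rz":-0.05,"gripper":-1},
  {"x":-4,"y":-8,"z":-60,"rx":0,"ry":0,"rz":-0.05,"gripper":-1},
  {"x":-4,"y":-8,"z":-70,"rx":0,"ry":0,"rz":-0.05,"gripper":-1},
  {"x":-4,"y":-8,"z":-70,"rx":0,"ry":0,"rz":-0.05,"gripper":-1},
])

```text
clock: 16.05
eef_pos: [472.6, -331.1, 95.2]
tcp_rot: [-3.131, -0.211, 0.126]
contact_force: [0.1, -0.4, -2.1]
opening: 0.116
grasp_force: 100.2
```

```bash
python3 - <<'E'
from h import *
import h
s,im,c=snap("w15");print(s["clock"],s["eef_pos"],s["tcp_rot"],s["contact_force"],s["opening"],s["grasp_force"])
orig=h.stripe
h.stripe=lambda im,q,*a: orig(im,(253,213),55,50,3000)
try: x,C,u=inhand("w15",s["eef_pos"],s["tcp_rot"]); print(u)
except Exception as e: print(e); asc(im)
E
```

```text
16.05 [ 472.60144207 -331.10756298   95.22041116] [-3.13137953 -0.21126792  0.12605187] [ 0.10372896 -0.35764495 -2.09874937] 0.11550431688848932 100.17915015108883
w15 x,h,tilt,y [40.944 42.45  -0.315 -3.458] res [-8.6  0.1 -8.6 -0.2  3.7  2.2  0.9 -0.2 -9.  -5.8 -3.2  0.3] center [ 503.1 -324.2  145.3] nose [ 528.  -320.6  102.1]
[-0.49732346 -0.07280993  0.86450453]
```

```bash
python3 - <<'E'
from h import *
im,c=load("w15")
for k in stripe(im,(253,213),60,50,3000): print(k)
asc(im,253,215)
E
```

```text
(np.int32(624), array([252.57211538, 210.91025641]), array([0.02089616, 0.99978165]), [9.0, 67.0])
(np.int32(116), array([252.5862069 , 261.48275862]), array([ 0.99630616, -0.0858722 ]), [6.0, 19.0])
155 oooooo....ooooooooooooooooooooooooooooooooooo ooooooooooooooooooooooooooooo
160 ooooooo... ooooooooooooooooooooooooooooooooooooooo #ooooooooooooooooooooooo
165 ooooooo....ooooooooooooooooooo ##############oooooo####oooooooooooooooooooo
170 ooooooo ...ooooooooooooooooooo###############oooooooo ###oooooooooooooooooo
175 oooooooo....oooooooooooooooooo###############ooooooooooo###ooooo #ooooooooo
180 oooooooo ...oooooooooooooooooo#####ooooo#####oooooooooooo ##ooooooooooooooo
185 ooooooooo....ooooooooooooooooo#####ooooo######ooooooooooooo##oooooooooooooo
190 ooooooooo ...ooooooooooooooooo#####ooooo######ooooooooooooo #oooooooooooooo
195 oooooooooo... oooooooooooooooo#####ooooo######oooooooooooooo#oooooooooooooo
200 oooooooooo....oooooooooooooooo#####ooooo######oooooooooooooo#ooooooooooo ..
205 ooooooooooo... ooooooooooooooo#####ooooo######ooooooooooooooooooooooooooooo
210 ooooooooooo....o
[... 799 characters left out ...]
o.#######......###oooooooooo#################...............
265 oooooooooooooooo##########..#####oo  ......#################.. oooooooooooo
270 ooooooooooooooo##################..........##################oooooooooooooo
275 ooooooooooooooo#########......###oooooooooo####.....##########ooooooooooooo
280 oooooooooooo################..###oooooooooo####.################ooooooooooo
285 ooooooooooo######################oooooooooo ##################### ooooooooo
290 #oooooo #########################ooooooooooo#########################oooooo
295 #################################ooooooooooo###############################
300 #################################ooooooooooo###############################
```

```bash
python3 - <<'E'
from h import *
s=r.sense();P=s["eef_pos"];RR=R.from_euler('xyz',s["tcp_rot"]).as_matrix();X,Y,U=RR[:,0],RR[:,1],-RR[:,2]
t=.214;u=U*np.cos(t)+X*np.sin(t);C=P+X*18.92+U*14.61+Y*1.17
print("center",C,"u",u,"nose",C-50*u)
E
```

```text
center [ 488.93198521 -331.33111931  114.81256641] u [ 0.00205897 -0.00801949  0.99996572] nose [ 488.8290366  -330.93014494   64.81428022]
```

Request:
servo_tool([
  {"x":-0.5,"y":-1.3,"z":-18,"rx":0,"ry":0,"rz":0,"gripper":-1},
  {"x":-0.5,"y":-1.3,"z":-30,"rx":0,"ry":0,"rz":0,"gripper":-1},
  {"x":-0.5,"y":-1.3,"z":-40,"rx":0,"ry":0,"rz":0,"gripper":-1},
  {"x":-0.5,"y":-1.3,"z":-48,"rx":0,"ry":0,"rz":0,"gripper":-1},
  {"x":-0.5,"y":-1.3,"z":-53,"rx":0,"ry":0,"rz":0,"gripper":-1},
  {"x":-0.5,"y":-1.3,"z":-53,"rx":0,"ry":0,"rz":0,"gripper":-1},
])

```text
clock: 16.7
eef_pos: [472.3, -333.9, 42.7]
tcp_rot: [-3.133, -0.213, 0.125]
contact_force: [-0.6, -0.1, -1.4]
opening: 0.115
grasp_force: 100.1
```

Request:
servo_tool([
  {"x":0,"y":0,"z":0,"rx":0,"ry":0,"rz":0,"gripper":-0.5},
  {"x":0,"y":0,"z":0,"rx":0,"ry":0,"rz":0,"gripper":0.5},
  {"x":0,"y":0,"z":0,"rx":0,"ry":0,"rz":0,"gripper":1},
  {"x":-5,"y":0,"z":40,"rx":0,"ry":0,"rz":0,"gripper":1},
  {"x":5,"y":1,"z":85,"rx":-0.015,"ry":0.1,"rz":0,"gripper":1},
  {"x":16,"y":1.5,"z":128,"rx":-0.034,"ry":0.211,"rz":0,"gripper":1},
  {"x":16,"y":1.5,"z":128,"rx":-0.034,"ry":0.211,"rz":0,"gripper":1},
  {"x":16,"y":1.5,"z":128,"rx":-0.034,"ry":0.211,"rz":0,"gripper":1},
], newtons=60)

```text
clock: 17.5
eef_pos: [490.3, -332.7, 172.6]
tcp_rot: [3.14, -0.003, 0.128]
contact_force: [-1.1, 0.1, -1.0]
opening: 1.002
grasp_force: 0.0
```

```bash
python3 - <<'E'
from h import *
s,im,c=snap("w16");print(s["clock"],s["eef_pos"],s["tcp_rot"],s["contact_force"],s["opening"])
near=proj(c,[[488,-332,83]])[0];print(near)
for a,m,v,z in stripe(im,near,60,40,2000):
    q=[atz(c,m+v*k,83) for k in(-10,0,10)]; d=q[2]-q[0]
    L=np.linalg.norm(d)/20*(z[1]+1)
    print(a,m,z,q[1].round(1),"dir",(np.arctan2(d[1],d[0])+1)%np.pi-1,"L",L)
asc(im,253,190)
E
```

```text
17.5 [ 490.33803298 -332.72192527  172.58567021] [ 3.14010399e+00 -3.13177576e-03  1.27715603e-01] [-1.07386421  0.12401045 -0.99029019] 1.0022751077389187
[252.12742559 190.8709619 ]
175 [253. 190.] [4.0, 34.0] [ 488.9 -332.6   83. ] dir 0.12742459923373728 L 30.866411315697196
130 ooooooooo...ooooooooooooooooooooooooooooooooooooooooooooooooooooooooooooooo
135 ooooooooo...ooooooooooooooooooooooooooooooooooooooooooooooooooooooooooooooo
140 oooooooooo...oooooooooooooooooooooooooooooooooooooooooooooooooooooooooooooo
145 oooooooooo .. ooooooooooooooooo####     #####oooooooooooooooooooooooooooooo
150 ooooooooooo...oooooooooooooo#ooooo oooo ooo o ###oooooooooooooooooooooooooo
155 ooooooooooo .. ooooooooooooooooooooooooooooo #####ooooooooooooooooooo .oooo
160 oooooooooooo...ooooooooo ooooooooo #######oooooo####ooooooooooooooo .oooooo
165 oooooooooooo .. oooooooo ooooooooo########ooooooo### oooooooooooooooooooooo
170 ooooooooooooo...oooooooooooooooooo########oooooooo####ooooooooooooooooooooo
175 oooooooooooooo.. oooooo oooooooooo###oo###ooooooooo## ooooooooo   ooooooooo
180 oooooooooooooo..
[... 879 characters left out ...]
ooooo.......  oooooooooooooooooooooooooooooooooooooooooooooo
240 ooooooooooooooooooooooooooooooooooooooooooooooooooooooooooooooooooooooooooo
245 ooooooooooooooooooooooooooooooooooooooooooooooooooooooooooooooooooooooooooo
250 ooooooooooooooooooooooooooooooooooooooooooooooooooooooooooooooooooooooooooo
255 ooooooooooooooooooooooooooooooooooooooooooooooooooooooooooooooooooooooooooo
260 ooooooooooooooooooooooooooooooooooooooooooooooooooooooooooooooooooooooooooo
265 ooooooooooooooooooooooooooooooooooooooooooooo o  oooooooooooooooooooooooooo
270 ooooooooooooooooooooooooooooooooooooooooooooooooooooooooooooooooooooooooooo
275 ooooooooooooooooooooooooooooooooooooooooooooooooooooooooooooooooooooooooooo
```

Request:
servo_tool([
  {"x":-1.4,"y":0,"z":-48,"rx":0,"ry":0.003,"rz":0,"gripper":1},
  {"x":-1.4,"y":0,"z":-95,"rx":0,"ry":0.003,"rz":0,"gripper":1},
  {"x":-1.4,"y":0,"z":-120,"rx":0,"ry":0.003,"rz":0,"gripper":0.5},
  {"x":-1.4,"y":0,"z":-128,"rx":0,"ry":0.003,"rz":0,"gripper":0},
  {"x":-1.4,"y":0,"z":-128,"rx":0,"ry":0.003,"rz":0,"gripper":-0.5},
  {"x":-1.4,"y":0,"z":-128,"rx":0,"ry":0.003,"rz":0,"gripper":-0.6},
  {"x":-1.4,"y":0,"z":-128,"rx":0,"ry":0.003,"rz":0,"gripper":-0.75},
  {"x":-1.4,"y":0,"z":-128,"rx":0,"ry":0.003,"rz":0,"gripper":-1},
  {"x":-1.4,"y":0,"z":-128,"rx":0,"ry":0.003,"rz":0,"gripper":-1},
], newtons=60)

```text
clock: 18.45
eef_pos: [488.0, -333.2, 44.9]
tcp_rot: [3.141, 0.001, 0.126]
contact_force: [-2.2, 0.9, 7.9]
opening: 0.142
grasp_force: 60.0
```

Request:
servo_tool([
  {"x":0,"y":0,"z":0,"rx":0,"ry":0,"rz":0,"gripper":-1},
  {"x":0,"y":0,"z":0,"rx":0,"ry":0,"rz":0,"gripper":-1},
], newtons=100)

```text
clock: 18.65
eef_pos: [488.0, -333.2, 45.0]
tcp_rot: [3.141, 0.001, 0.126]
contact_force: [-2.3, 2.5, 8.2]
opening: 0.117
grasp_force: 98.3
```

Request:
servo_tool([
  {"x":0,"y":0,"z":20,"rx":0,"ry":0,"rz":0,"gripper":-1},
  {"x":0,"y":0,"z":60,"rx":0,"ry":0,"rz":0,"gripper":-1},
  {"x":0,"y":5,"z":100,"rx":0,"ry":0,"rz":0.1,"gripper":-1},
  {"x":10,"y":40,"z":110,"rx":0,"ry":0,"rz":0.22,"gripper":-1},
  {"x":22,"y":85,"z":110,"rx":0,"ry":0,"rz":0.36,"gripper":-1},
  {"x":35,"y":130,"z":110,"rx":0,"ry":0,"rz":0.5,"gripper":-1},
  {"x":50,"y":175,"z":110,"rx":0,"ry":0,"rz":0.64,"gripper":-1},
  {"x":65,"y":220,"z":110,"rx":0,"ry":0,"rz":0.78,"gripper":-1},
  {"x":80,"y":265,"z":110,"rx":0,"ry":0,"rz":0.92,"gripper":-1},
  {"x":90,"y":300,"z":110,"rx":0,"ry":0,"rz":1.06,"gripper":-1},
])

```text
clock: 19.65
eef_pos: [578.0, -30.1, 154.0]
tcp_rot: [3.141, 0.002, 1.193]
contact_force: [0.9, 0.5, -2.0]
opening: 0.119
grasp_force: 98.7
```

Request:
servo_tool([
  {"x":10,"y":30,"z":-10,"rx":0,"ry":0,"rz":0.14,"gripper":-1},
  {"x":12,"y":57,"z":-24,"rx":0,"ry":0,"rz":0.28,"gripper":-1},
  {"x":12,"y":57,"z":-24,"rx":0,"ry":0,"rz":0.35,"gripper":-1},
  {"x":12,"y":57,"z":-24,"rx":0,"ry":0,"rz":0.35,"gripper":-1},
  {"x":12,"y":57,"z":-24,"rx":0,"ry":0,"rz":0.35,"gripper":-1},
])

```text
clock: 20.15
eef_pos: [589.4, 24.1, 129.7]
tcp_rot: [-3.142, 0.003, 1.534]
contact_force: [0.1, -0.5, -1.9]
opening: 0.121
grasp_force: 98.6
```

```bash
python3 - <<'E'
from h import *
s,im,c=snap("w17");p=s["eef_pos"];print(s["clock"],p,s["tcp_rot"],s["contact_force"],s["opening"])
x,C,u=inhand("w17",p,s["tcp_rot"]);print(u)
near=proj(c,[[590,68,48]])[0]
t=tower(im,c,near,rad=70)
for q in t: print(q)
im4,c4=load("w4");t4=tower(im4,c4,(252,113))
for k in (0,1): print("tri",tri([ray(c,t[k][3]),ray(c4,t4[k][3])]).round(1))
E
```

```text
20.15 [589.37113426  24.14750229 129.73921964] [-3.14153069e+00  2.94449892e-03  1.53368657e+00] [ 0.07737137 -0.53048516 -1.88050215] 0.12136138866088182
w17 x,h,tilt,y [ 0.818 15.35   0.018 -0.116] res [-0.1  0.  -0.6 -0.   0.  -0.1  0.6  0.2  0.1 -0.4 -0.3 -0.1] center [589.3  25.  145.1] nose [589.2  23.9  95.1]
[8.54550079e-04 2.13473350e-02 9.99771754e-01]
(array([589.81,  68.04]), array([55.8, 55.8]), 87.96, (251.5, 135.0))
(array([589.94,  68.06]), array([42.8, 26.5]), 86.9, (252.0, 135.5))
tri [589.7  68.4  42.9]
tri [589.9  68.7  48.4]
```

Request:
servo_tool([
  {"x":0.6,"y":25,"z":0,"rx":0.018,"ry":0,"rz":0.002,"gripper":-1},
  {"x":0.6,"y":43.5,"z":-20,"rx":0.018,"ry":0,"rz":0.002,"gripper":-1},
  {"x":0.6,"y":43.5,"z":-40,"rx":0.018,"ry":0,"rz":0.002,"gripper":-1},
  {"x":0.6,"y":43.5,"z":-43.5,"rx":0.018,"ry":0,"rz":0.002,"gripper":-1},
  {"x":0.6,"y":43.5,"z":-43.5,"rx":0.018,"ry":0,"rz":0.002,"gripper":-1},
  {"x":0.6,"y":43.5,"z":-43.5,"rx":0.018,"ry":0,"rz":0.002,"gripper":-1},
])

```text
clock: 20.8
eef_pos: [590.5, 67.2, 86.8]
tcp_rot: [-3.141, -0.015, 1.537]
contact_force: [-0.0, -0.0, -1.3]
opening: 0.123
grasp_force: 98.6
```

```bash
python3 - <<'E'
from h import *
s,im,c=snap("w18");p=s["eef_pos"];print(s["clock"],p,s["tcp_rot"],s["contact_force"],s["opening"])
x,C,u=inhand("w18",p,s["tcp_rot"]);print(u)
# tower outline around the cap: far (+y) and side edges at z=48
hsv=cv2.cvtColor(im,cv2.COLOR_BGR2HSV); v=hsv[...,2].astype(int)
q=proj(c,[[589.85+a,68.1+b,48] for a,b in ((-28,28),(28,28),(28,-28),(-28,-28),(-20,28),(20,28),(-28,20),(28,20))]);print(q.round(1))
for k in (4,5):
    col=int(round(q[k,0])); r0=int(q[k,1]); print("col",col,r0,v[r0-8:r0+9,col].tolist())
for k in (6,7):
    row=int(round(q[k,1])); c0=int(q[k,0]); print("row",row,c0,v[row,c0-8:c0+9].tolist())
E
```

```text
20.8 [590.51975467  67.21615032  86.76651862] [-3.14144016 -0.01523189  1.53652706] [-0.03569488 -0.0378299  -1.32788205] 0.12303786383740523
w18 x,h,tilt,y [ 0.652 15.469  0.019 -0.108] res [ 0.1  0.  -0.5 -0.   0.3  0.2  0.1 -0.3  0.4 -0.1 -0.  -0.6] center [590.4  67.6 102.2] nose [590.4  67.5  52.2]
[2.77743081e-04 3.65167929e-03 9.99993294e-01]
[[209.2 169. ]
 [292.6 166.2]
 [292.6 242.9]
 [214.8 245.4]
 [221.1 168.6]
 [280.6 166.6]
 [210.1 180.6]
 [292.6 177.8]]
col 221 168 [100, 99, 98, 98, 99, 97, 97, 103, 134, 158, 157, 160, 162, 164, 165, 163, 162]
col 281 166 [91, 96, 99, 98, 98, 99, 98, 98, 96, 102, 135, 159, 159, 161, 162, 165, 164]
row 181 210 [90, 90, 88, 89, 86, 86, 85, 89, 89, 125, 161, 162, 163, 163, 163, 162, 162]
row 178 292 [162, 162, 163, 162, 163, 162, 162, 163, 162, 164, 98, 89, 89, 92, 91, 90, 89]
```

Request:
servo_tool([
  {"x":-0.5,"y":0.5,"z":0,"rx":0,"ry":0,"rz":0,"gripper":-1},
  {"x":-0.5,"y":0.5,"z":-3,"rx":0,"ry":0,"rz":0,"gripper":-1},
  {"x":-0.5,"y":0.5,"z":-5.5,"rx":0,"ry":0,"rz":0,"gripper":-1},
  {"x":-0.5,"y":0.5,"z":-7.5,"rx":0,"ry":0,"rz":0,"gripper":-1},
  {"x":-0.5,"y":0.5,"z":-7.5,"rx":0,"ry":0,"rz":0,"gripper":-1},
])

```text
clock: 21.35
eef_pos: [589.0, 68.3, 77.8]
tcp_rot: [-3.139, -0.015, 1.538]
contact_force: [-0.4, 0.1, -2.6]
opening: 0.12
grasp_force: 98.7
```

Request:
servo_tool([
  {"x":0.3,"y":0,"z":-1,"rx":0,"ry":0,"rz":0,"gripper":-1},
  {"x":0.3,"y":0,"z":-2.5,"rx":0,"ry":0,"rz":0,"gripper":-1},
  {"x":0.3,"y":0,"z":-4,"rx":0,"ry":0,"rz":0,"gripper":-1},
  {"x":0.3,"y":0,"z":-4,"rx":0,"ry":0,"rz":0,"gripper":-1},
])

```text
clock: 21.75
eef_pos: [589.4, 68.3, 74.0]
tcp_rot: [-3.14, -0.015, 1.538]
contact_force: [-0.1, -0.2, -2.1]
opening: 0.124
grasp_force: 98.7
```

Request:
servo_tool([
  {"x":0,"y":0,"z":-2,"rx":0,"ry":0,"rz":0,"gripper":-1},
  {"x":0,"y":0,"z":-4,"rx":0,"ry":0,"rz":0,"gripper":-1},
  {"x":0,"y":0,"z":-6,"rx":0,"ry":0,"rz":0,"gripper":-1},
  {"x":0,"y":0,"z":-6,"rx":0,"ry":0,"rz":0,"gripper":-1},
])

```text
clock: 22.15
eef_pos: [590.2, 68.5, 68.5]
tcp_rot: [-3.141, -0.015, 1.538]
contact_force: [0.2, 1.2, 4.7]
opening: 0.119
grasp_force: 103.5
```

Request:
servo_tool([
  {"x":0,"y":0,"z":-2,"rx":0,"ry":0,"rz":0,"gripper":-1},
  {"x":0,"y":0,"z":-4,"rx":0,"ry":0,"rz":0,"gripper":-1},
  {"x":0,"y":0,"z":-6,"rx":0,"ry":0,"rz":0,"gripper":-1},
  {"x":0,"y":0,"z":-8,"rx":0,"ry":0,"rz":0,"gripper":-1},
  {"x":0,"y":0,"z":-8.5,"rx":0,"ry":0,"rz":0,"gripper":-1},
  {"x":0,"y":0,"z":-8.5,"rx":0,"ry":0,"rz":0,"gripper":-1},
])

```text
clock: 22.75
eef_pos: [592.2, 66.5, 65.0]
tcp_rot: [3.138, -0.013, 1.539]
contact_force: [-10.2, -12.9, 49.2]
opening: 0.117
grasp_force: 109.6
```

```bash
python3 - <<'E'
from h import *
s,im,c=snap("w19");p=s["eef_pos"];print(s["clock"],p,s["tcp_rot"],s["contact_force"],s["wrist_torque"],s["opening"],s["qpos"].round(2))
x,C,u=inhand("w19",p,s["tcp_rot"]);print(u)
E
```

```text
22.75 [592.18197394  66.51656439  64.9763563 ] [ 3.13774051 -0.01319328  1.53879436] [-10.16247982 -12.89684685  49.23494832] [-1.48075557  2.14672325  0.23261549] 0.11748604035694526 [0.1  0.46 1.81 0.02 0.86 0.12]Traceback (most recent call last):
  File "<stdin>", line 3, in <module>
  File "h.py", line 60, in inhand
    q=proj(c,[P+U*36])[0]; a,m,v,z=max(stripe(im,q,48,50,3000),key=lambda k:k[0])
                                   ~~~^^^^^^^^^^^^^^^^^^^^^^^^^^^^^^^^^^^^^^^^^^^
ValueError: max() iterable argument is empty
```

```bash
python3 - <<'E'
from h import *
im,c=load("w19"); asc(im,253,210)
for k in stripe(im,(253,225),65,50,3000): print(k)
E
```

```text
150 oooo ......................................................................
155 oooo ......................................................................
160 ooooo......................................................................
165 ooooo......................................................................
170 ooooo.....................................................................#
175 ooooo.......................ooooooooooooooooo .............................
180 ooooo...................ooooooo##############oooo .........................
185 ooooo ...............ooooooooo################oooooo ......................
190 ooooo .............oooooooooooo###############oooooooo ....#...............
195 oooooo............ooooooooooooo#####ooooo#####oooooooooo.................. 
200 oooooo...........oooooooooooooo#####ooooo#####ooooooooooo.................#
205 oooooo..........ooooooooooooooo#####ooooo#####ooooooooooo ................#
210 oooooo..........ooooooooooooooo#####ooooo#####oooooooooooo................#
215 oooooo..........ooooooooooooooo#####ooooo#####oooooooooo
[... 690 characters left out ...]
....#################......#######............#oo
265 oooooooo........#######.......#################......########...........#o 
270 oooooooo.......########......##################.......########..........#  
275 oooooooo......##########.....####.#.###########......#########..........#o 
280 oooooooo....################.##################..##########################
285 oooooooo..#################################################################
290 oooooooo#########################ooooooooooo##########################ooooo
295 #################################ooooooooooo###############################
(np.int32(625), array([253.6656, 223.5776]), array([0.01733513, 0.99984974]), [9.0, 66.0])
```

```bash
python3 - <<'E'
import h
from h import *
s=r.sense();orig=h.stripe
h.stripe=lambda im,q,*a: orig(im,(253,223),65,50,3000)
x,C,u=inhand("w19",s["eef_pos"],s["tcp_rot"]);print(u)
f=np.cross([-1,0,0],u)*-1; f=np.cross(u,[1,0,0]);print("f",f)
print("+lug",C+18*f-41.5*u,"-lug",C-18*f-41.5*u,"shoulder +y low",C-28*u+25*f,"-y",C-28*u-25*f)
E
```

```text
w19 x,h,tilt,y [12.505 13.371  0.249 -0.902] res [-1.7  0.1 -2.9 -0.1  0.4  0.8  0.1  0.9 -0.5 -0.6 -0.7 -0.6] center [591.6  78.9  78.5] nose [591.4  67.2  29.9]
[0.00375975 0.23397166 0.97223615]
f [ 0.          0.97223615 -0.23397166]
+lug [591.44079766  86.66786401  33.96599938] -lug [591.44079766  51.66736271  42.38897919] shoulder +y low [591.49155433  96.63213447  45.45338573] -y [591.49155433  48.02032711  57.15196881]
```

```bash
cat > plan.py <<'E'
from h import *
Pc=np.array([590.0,68.4,59.7]); R0=R.from_euler('xyz',[np.pi,-.015,1.538])
RR=R.from_euler('xyz',[3.138,-.013,1.539]).as_matrix()
# cap in tool: centre and axes
cc=np.array([12.5,-.9,-13.4]); t=.249
ct=np.array([[np.cos(t),0,np.sin(t)],[0,-1,0],[np.sin(t),0,-np.cos(t)]])  # columns cap x,y,z in tool
def tool(center,yawcap):
    M=R.from_euler('z',yawcap).as_matrix(); Rt=M@ct.T; return Rt, np.array(center)-Rt@cc
def row(center,yawcap):
    Rt,T=tool(center,yawcap); return (T-Pc).round(1),(R.from_matrix(Rt)*R0.inv()).as_rotvec().round(3)
E
python3 - <<'E'
from plan import *
print(ct,np.linalg.det(ct))
print(row((589.9,68.1,82),1.538),row((589.9,68.1,76),1.538))
# intermediate
for f in (.33,.67,1):
    rv=row((589.9,68.1,82),1.538)[1]*f
    n=np.array([590.2,67.2,29.9])*(1-f)+np.array([589.9,68.1,32])*f
    Rf=R.from_rotvec(rv)*R0; T=n-Rf.apply(cc-50*ct[:,2]); print(f,(T-Pc).round(1),rv.round(3))
E
```

```text
[[ 0.96915934  0.          0.24643492]
 [ 0.         -1.          0.        ]
 [ 0.24643492  0.         -0.96915934]] 0.9999999999999999
(array([ 0.5, -9.1,  6.2]), array([ 0.234, -0.008, -0.   ])) (array([ 0.5, -9.1,  0.2]), array([ 0.234, -0.008, -0.   ]))
0.33 [ 0.9 -4.3  5.8] [ 0.077 -0.003 -0.   ]
0.67 [ 0.7 -6.8  6.1] [ 0.157 -0.005 -0.   ]
1 [ 0.5 -9.1  6.2] [ 0.234 -0.008 -0.   ]
```

Request:
servo_tool([
  {"x":0.5,"y":-1.5,"z":4,"rx":0.02,"ry":0,"rz":0,"gripper":-1},
  {"x":0.9,"y":-4.3,"z":6,"rx":0.077,"ry":-0.003,"rz":0,"gripper":-1},
  {"x":0.7,"y":-6.8,"z":6.5,"rx":0.157,"ry":-0.005,"rz":0,"gripper":-1},
  {"x":0.5,"y":-9.1,"z":7,"rx":0.234,"ry":-0.008,"rz":0,"gripper":-1},
  {"x":0.5,"y":-9.1,"z":7,"rx":0.234,"ry":-0.008,"rz":0,"gripper":-1},
])

```text
clock: 23.3
eef_pos: [590.1, 58.0, 66.8]
tcp_rot: [-3.14, -0.251, 1.534]
contact_force: [0.1, 4.0, 4.9]
opening: 0.123
grasp_force: 103.3
```

```bash
python3 - <<'E'
import h
from h import *
s,im,c=snap("w20");p=s["eef_pos"];print(s["clock"],p,s["tcp_rot"],s["contact_force"],s["wrist_torque"],s["opening"])
orig=h.stripe
h.stripe=lambda im,q,*a: orig(im,(253,223),65,50,3000)
try:
    x,C,u=inhand("w20",p,s["tcp_rot"]);print(u)
except Exception as e: print(e)
for k in orig(im,(253,223),65,50,3000): print(k)
q=proj(c,[[589.85+a,68.1+b,48] for a,b in ((-19,28.7),(21,27.3),(-27.3,20),(28.7,20))]);print(q.round(1))
v=im.max(axis=2).astype(int)
for k in (0,1):
    col=int(round(q[k,0])); r0=int(q[k,1]); print("col",col,r0,v[r0-8:r0+9,col].tolist())
for k in (2,3):
    row=int(round(q[k,1])); c0=int(q[k,0]); print("row",row,c0,v[row,c0-8:c0+9].tolist())
E
```

```text
23.3 [590.08009838  57.97793887  66.80181726] [-3.13995803 -0.25142829  1.53431375] [0.13643278 4.01188774 4.94618487] [1.05802531 0.00493416 0.0760544 ] 0.12281984128486739
w20 x,h,tilt,y [13.173 15.673  0.264  0.143] res [-0.3  0.  -0.3 -0.   0.4 -0.3  0.5  0.2 -0.3  0.2 -0.4 -0.2] center [590.6  66.8  85.3] nose [590.5  66.2  35.3]
[0.00203771 0.01256731 0.99991895]
(np.int32(611), array([253.99345336, 223.44517185]), array([-5.82081574e-04,  9.99999831e-01]), [8.0, 67.0])
[[220.8 165.3]
 [284.  165.2]
 [208.3 179.5]
 [296.5 176.3]]
col 221 165 [92, 91, 91, 91, 91, 91, 91, 91, 108, 145, 163, 163, 165, 166, 167, 168, 168]
col 284 165 [91, 91, 92, 92, 91, 91, 92, 91, 109, 144, 163, 164, 165, 167, 168, 169, 169]
row 179 208 [91, 91, 89, 88, 87, 85, 88, 90, 128, 166, 167, 167, 167, 167, 168, 167, 167]
row 176 296 [167, 167, 166, 166, 167, 167, 166, 166, 149, 96, 91, 91, 94, 94, 92, 91, 92]
```

Request:
servo_tool([
  {"x":-0.3,"y":0.8,"z":0,"rx":0.005,"ry":0,"rz":0,"gripper":-1},
  {"x":-0.6,"y":1.5,"z":0,"rx":0.01,"ry":0,"rz":0,"gripper":-1},
  {"x":-0.6,"y":1.5,"z":-1.5,"rx":0.01,"ry":0,"rz":0,"gripper":-1},
  {"x":-0.6,"y":1.5,"z":-3,"rx":0.01,"ry":0,"rz":0,"gripper":-1},
  {"x":-0.6,"y":1.5,"z":-3,"rx":0.01,"ry":0,"rz":0,"gripper":-1},
])

```text
clock: 23.85
eef_pos: [589.9, 60.8, 63.9]
tcp_rot: [-3.141, -0.258, 1.539]
contact_force: [0.3, -0.8, 7.2]
opening: 0.116
grasp_force: 103.7
```

```bash
cat > chk.py <<'E'
import h,sys
from h import *
n=sys.argv[1]
s,im,c=snap(n);p=s["eef_pos"];print(s["clock"],p.round(2),s["tcp_rot"].round(3),s["contact_force"].round(1),s["wrist_torque"].round(2),s["opening"].round(3))
orig=h.stripe
h.stripe=lambda im,q,*a: orig(im,(253,223),65,50,3000)
try: x,C,u=inhand(n,p,s["tcp_rot"]);print("u",u.round(3))
except Exception as e: print(e); asc(im,253,210)
E
python3 chk.py w21
```

```text
Traceback (most recent call last):
  File "chk.py", line 4, in <module>
    s,im,c=snap(n);p=s["eef_pos"];print(s["clock"],p.round(2),s["tcp_rot"].round(3),s["contact_force"].round(1),s["wrist_torque"].round(2),s["opening"].round(3))
                                                                                                                                           ^^^^^^^^^^^^^^^^^^
AttributeError: 'float' object has no attribute 'round'
```

Request:
servo_tool([
  {"x":0,"y":0,"z":-1,"rx":0,"ry":0,"rz":0,"gripper":-1},
  {"x":0,"y":0,"z":-2.5,"rx":0,"ry":0,"rz":0,"gripper":-1},
  {"x":0,"y":0,"z":-3,"rx":0,"ry":0,"rz":0,"gripper":-1},
])

```text
clock: 24.2
eef_pos: [590.1, 60.8, 61.1]
tcp_rot: [-3.141, -0.258, 1.539]
contact_force: [0.2, -2.5, 7.7]
opening: 0.125
grasp_force: 104.0
```

```bash
sed -i 's/s\["opening"\].round(3)/s["opening"]/' chk.py; python3 chk.py w22
```

```text
24.2 [590.08  60.8   61.08] [-3.141 -0.258  1.539] [ 0.2 -2.5  7.7] [-0.08 -0.03 -0.01] 0.12452234708707607
w22 x,h,tilt,y [11.621 13.369  0.3    0.169] res [-0.3  0.  -0.2 -0.   0.1  0.1 -0.   0.4 -0.1 -0.4 -0.1  0.1] center [590.5  68.6  77. ] nose [590.4  66.5  27. ]
u [0.001 0.042 0.999]
```

Request:
servo_tool([
  {"x":-0.3,"y":0,"z":-0.8,"rx":0.02,"ry":0,"rz":0,"gripper":-1},
  {"x":-0.3,"y":0,"z":-1.8,"rx":0.03,"ry":0,"rz":0,"gripper":-1},
  {"x":-0.3,"y":0,"z":-1.8,"rx":0.03,"ry":0,"rz":0,"gripper":-1},
])

```text
clock: 24.55
eef_pos: [590.0, 60.3, 59.5]
tcp_rot: [-3.141, -0.288, 1.538]
contact_force: [1.1, -2.7, 8.4]
opening: 0.121
grasp_force: 104.1
```

```bash
python3 chk.py w23
```

```text
24.55 [590.03  60.35  59.47] [-3.141 -0.288  1.538] [ 1.1 -2.7  8.4] [-0.29 -0.03  0.03] 0.12065407518387249
w23 x,h,tilt,y [11.523 13.524  0.305  0.144] res [-0.4 -0.  -0.3  0.   0.3  0.3  0.2 -0.1 -0.6 -0.1  0.2 -0.3] center [590.4  67.5  75.7] nose [590.4  66.7  25.7]
u [0.001 0.017 1.   ]
```

Request:
servo_tool([
  {"x":0,"y":0.4,"z":-0.8,"rx":0.008,"ry":0,"rz":0,"gripper":-1},
  {"x":-1.15,"y":0.5,"z":-0.8,"rx":0,"ry":0,"rz":-0.13,"gripper":-1},
  {"x":-2.2,"y":0.8,"z":-0.8,"rx":0,"ry":0,"rz":-0.27,"gripper":-1},
  {"x":-2.2,"y":0.8,"z":-0.8,"rx":0,"ry":0,"rz":-0.3,"gripper":-1},
])

```text
clock: 25.0
eef_pos: [587.6, 61.8, 59.0]
tcp_rot: [-3.141, -0.289, 1.234]
contact_force: [0.9, -0.2, 10.1]
opening: 0.12
grasp_force: 104.0
```

```bash
python3 chk.py w24
```

```text
25.0 [587.56  61.81  58.97] [-3.141 -0.289  1.234] [ 0.9 -0.2 10.1] [ 0.16 -0.32  0.02] 0.11960064787949605
w24 x,h,tilt,y [11.894 13.625  0.284  0.221] res [-0.3 -0.   0.3  0.   0.2  0.1  0.  -0.4 -0.1  0.4 -0.2  0. ] center [590.3  68.8  75.4] nose [590.3  69.1  25.4]
u [-0.001 -0.005  1.   ]
```

Request:
servo_tool([
  {"x":-1.1,"y":0.2,"z":0,"rx":0,"ry":0,"rz":-0.14,"gripper":-1},
  {"x":-2.1,"y":0.6,"z":0,"rx":0,"ry":0,"rz":-0.28,"gripper":-1},
  {"x":-3,"y":1.3,"z":0,"rx":0,"ry":0,"rz":-0.42,"gripper":-1},
  {"x":-3.7,"y":2.1,"z":0,"rx":0,"ry":0,"rz":-0.56,"gripper":-1},
  {"x":-4.3,"y":3,"z":0,"rx":0,"ry":0,"rz":-0.7,"gripper":-1},
])

```text
clock: 25.55
eef_pos: [583.8, 64.9, 59.1]
tcp_rot: [-3.141, -0.292, 0.533]
contact_force: [-1.0, -1.1, 8.6]
opening: 0.122
grasp_force: 104.0
```

```bash
python3 chk.py w25
```

```text
25.55 [583.77  64.92  59.14] [-3.141 -0.292  0.533] [-1.  -1.1  8.6] [ 0.24 -0.29  0.09] 0.12150631361415351
w25 x,h,tilt,y [11.963 12.505  0.274  0.239] res [ 0.1  0.2  0.1 -0.3 -0.2 -0.3 -0.5 -0.1 -0.9 55.8 55.  -1.2] center [590.7  68.7  74.6] nose [591.4  69.2  24.6]
u [-0.015 -0.01   1.   ]
```

Request:
servo_tool([
  {"x":-0.7,"y":0.8,"z":-0.3,"rx":0,"ry":0,"rz":-0.14,"gripper":-1},
  {"x":-1.2,"y":1.7,"z":-0.6,"rx":0,"ry":0,"rz":-0.28,"gripper":-1},
  {"x":-1.5,"y":2.7,"z":-0.6,"rx":0,"ry":0,"rz":-0.42,"gripper":-1},
  {"x":-1.6,"y":3.8,"z":-0.6,"rx":0,"ry":0,"rz":-0.56,"gripper":-1},
  {"x":-1.6,"y":4.1,"z":-0.6,"rx":0,"ry":0,"rz":-0.6,"gripper":-1},
  {"x":-1.6,"y":4.1,"z":-0.6,"rx":0,"ry":0,"rz":-0.6,"gripper":-1},
])

```text
clock: 26.2
eef_pos: [582.7, 69.6, 58.9]
tcp_rot: [-3.139, -0.293, -0.065]
contact_force: [0.3, -5.7, 12.0]
opening: 0.12
grasp_force: 104.3
```

```bash
python3 chk.py w26
```

```text
26.2 [582.7   69.59  58.89] [-3.139 -0.293 -0.065] [ 0.3 -5.7 12. ] [-1.18 -0.56 -0.25] 0.1198048253334384
w26 x,h,tilt,y [32.509 17.815 -0.426 -0.075] res [ -0.5   0.9   0.  -17.    7.    1.5  -3.1  -7.   -8.   -3.5  -0.6   1.9] center [608.6  67.9  85.3] nose [641.5  65.9  47.7]
u [-0.658  0.041  0.752]
```

Request:
servo_tool([
  {"x":0,"y":-0.7,"z":-0.4,"rx":0,"ry":0,"rz":0,"gripper":-1},
  {"x":0,"y":-0.7,"z":-0.4,"rx":0,"ry":0,"rz":0,"gripper":-1},
])

```text
clock: 26.45
eef_pos: [583.1, 68.8, 58.8]
tcp_rot: [-3.139, -0.294, -0.061]
contact_force: [-1.5, 1.0, 14.6]
opening: 0.12
grasp_force: 104.6
```

```bash
python3 - <<'E'
from h import *
s,im,c=snap("w27");p=s["eef_pos"];print(s["clock"],p,s["tcp_rot"],s["contact_force"],s["grasp_force"])
for n in ("w24","w25","w26","w27"):
    for k in stripe(load(n)[0],(253,223),65,200,3000): print(n,k)
RR=R.from_euler('xyz',s["tcp_rot"]).as_matrix();X,Y,U=RR[:,0],RR[:,1],-RR[:,2]
t=.285;u=U*np.cos(t)+X*np.sin(t);C=p+X*11.8+U*13.4+Y*.2;print("center",C,"u",u)
asc(im,253,215)
E
```

```text
26.45 [583.10810203  68.80381822  58.81597859] [-3.1387065  -0.29381603 -0.0608277 ] [-1.53111692  1.03774297 14.57999463] 104.61574673652649
w24 (np.int32(615), array([253.85853659, 223.47804878]), array([-0.01003562,  0.99994964]), [9.0, 66.0])
w25 (np.int32(603), array([254., 223.]), array([0., 1.]), [8.0, 66.0])
w26 (np.int32(624), array([253.6875   , 222.7099359]), array([-0.00795364,  0.99996837]), [9.0, 66.0])
w27 (np.int32(609), array([253.81773399, 222.84729064]), array([-0.00880408,  0.99996124]), [9.0, 66.0])
center [590.49365283  68.11490146  75.05848557] u [-0.00896683 -0.00222876  0.99995731]
155 ...........................................................................
160 ...........................................................................
165 ..............................................................#############
170 ....................................#.........................##..####.##.#
175 ..................................  ooooo ....................#############
180 ........................... ooo###############ooo ............#############
185 ..
[... 1213 characters left out ...]
.########......#################......#######...............
265 ................#######......##################......########..............
270 ...............########......####.......#######.......########.............
275 ..............##########.....####           ###......#########ooooooooooooo
280 oooooooooooo################.####ooooooooooo###..################oooooooooo
285 oooooooooo#######################ooooooooooo######################ooooooooo
290 oooooooo#########################ooooooooooo#########################oooooo
295 ################################oooooooooooo###############################
300 ################################oooooooooooo###############################
```

```bash
python3 -c "
from rig import r
print(r.sign_off())"
```

```text
the job is handed in; nothing more can be done
None
```

I handed the job in at about 26.5 s of the 43 s with the cap in the jade pen's well (well_b), pressed home, twisted clockwise to lugs across the slots and still gripped. By my measurements it is within 1 mm of centre and upright; no verdict was shown. It slipped in the grip on two earlier tries at the well, so I set it back in its cup once and regripped it.

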